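# Load the spool rack for the measuring machine

### The arm

A 7-joint arm with a two-finger parallel gripper is mounted at the origin on the work surface. World frame = base frame: x ahead of the robot, y to its left, z up, the work surface at z = 0. Lengths are in m, angles in rad, forces in N, time in s.
With the tool pointing down it reaches from about 0.425 to 0.925 m from the base axis. Payload 6.8 kg.
Tool frame: the origin (TCP) lies between the finger pads; the fingertips stand r.tcp_to_tips ahead of it and the grasp point (between the pads) is the TCP (r.tcp_to_tips is the distance from the TCP to the fingertips, in m); z points along the fingers, y is the line along which they close (so a half turn about z gives the same grasp; the last joint's range is limited). The gripper opens to 85 mm and grips with 20 to 120 N. Pads are 22 mm wide; open, the fingers measure 114 mm over their backs; the gripper's body (76 mm by 85 mm) begins 54 mm behind the grasp point. The pads swing forward as they close: fully open they stand 13 mm farther back than shut.
Start: joints at [1.124, 0.477, 0.022, 1.555, -0.011, 1.109, -0.083], TCP at [0.224, -0.637, 0.25] pointing down, gripper open.
Joint ranges: [-2.96, 2.96], [-0.34, 2.1], [-1.41, 1.46], [0.24, 2.44], [-1.37, 4.51], [0.17, 1.92], [-2.96, 2.96]. Speed limits (rad/s): [2.39, 2.39, 3.14, 3.14, 3.14, 3.14, 3.14].

### API

Orientations are given as a rotation vector (axis times angle).
In Python, from bench import r gives the robot as it stands.
- The arm moves only by the tool servo_tool, never from a script. Its argument "commands" is a list of rows, each a list of 2 entries, a list of its own where there are three numbers: the shift along the tool's x, y, z normalised to -1 to 1, where 1 is 250 mm, then the turn, a rotation vector about the tool's x, y, z normalised to -1 to 1, where 1 is 90 degrees. In form: [[[dx, dy, dz], [ax, ay, az]], ...]. A call has 1 to 20 rows; each row is the pose to reach, as a shift and turn from the pose commanded when the call began, along the tool's axes at that moment; what a row does not reach only later rows make up. A row lasts 1/10 s, in which the tool goes at most 50 mm and 8.59 degrees, less where a joint would pass 70% of its speed; a pose out of reach is approached as far as the arm can. A call with a number of a shift or a turn outside -1 to 1 is refused whole. A call with a gripper value outside its range is refused whole. "claw" is the closure, from 0 (fully open) to 1 (shut), set as the call begins (left out, the last holds). The fingers move at their own pace and stop on an object; "squeeze" is the grip in N (left out, the last holds). Time passes only in rows, so rows that repeat a pose let the fingers close. It gives the time, the measured TCP pose, the force, the opening and the grip force at its end, in the units of the state.
- r.get_obs(): the state, without advancing time (a new reading comes with each control period).
- r.grab_frame(name): name is "scene" or "top" or "wrist"; returns (picture, depth): 420x560x3 uint8, red, green, blue; 420x560 float32, m along the optical axis (not along the pixel's ray), 0 where there is no reading.
- r.camera_model(name): a dict with "fx", "fy", "cx", "cy" (pixels), "extrinsics" (4x4, takes a point from camera to world coordinates); the wrist camera has in their place "hand_eye" (4x4, takes a point from camera to tool coordinates, whose origin is the TCP and whose axes are the flange's). Camera axes: x right, y down, z forward; pixel columns grow to the right and rows downward; lengths in m; the calibration is good to about 2 mm. A picture is of the moment at which its call begins: read the wrist's pose just before it. camera_model takes no time and is no camera call.
- r.hand_in(): hands the job in; it is judged then, once.
Trained networks look in the newest picture that a camera, given by its name, has taken for a name from the list of things; names that differ only in an ending like _2 or _b are one class to them, and where a whole thing is asked for, a point or a joint stands for the part that bears it (a point fixed in the world has none). Each returns a list of dicts, best first, with "confidence" (0 to 1); they miss things now and then, are a little off and sometimes report something else, mostly with a low value. They report only what shows in the picture. A call takes as long as a camera call. They do not tell look-alikes from the thing itself.
- r.boxes_of(camera, target): "uv" ([column, row] in pixels, amid what is visible of it).
- r.mark_of(camera, target): "uv" ([column, row] in pixels: a listed point, or the origin of a listed thing).
The state is a dict: "clock": time; "joints": joint angles; "qvel": joint speeds; "tau": joint torques, N m; "tcp_pos": TCP position; "orientation": TCP orientation; "contact_force": force on the tool from outside, world axes, zero at the start; "moment": the same for the moment, N m; "grip_width": finger opening in m; "gripper_force": force on a finger pad.
Only numpy, scipy, OpenCV 4.12 (cv2) and the standard library are available. Lean on these libraries where they do the work, as an engineer would, in place of code of your own. Each camera call takes 0.05 s, during which the arm holds its last target. There are 200 camera calls.

### The job

Get the inspection rack ready: lift the blue retaining bar off its two forked posts and set it aside, move the brass master spool out of the rack onto its own wooden stand, and lay every grey spool from the bench into a notch of the rack, one to a notch, with its tube across both rails and its flanges outside them. Then lay the bar back across both forked posts over the spools, level and roughly centred, and last of all push the lamp lever right over to switch the stage light on. Leave the other things on the bench where they are, above all the amber jar and the black loupe.

Things in the scene. Friction and masses are not known exactly. Their poses are not given: they have to be found in the camera images.
- rack: fixed rack, dark base 120 (x) x 330 (y) x 12 mm, origin under its centre. Two aluminium zigzag rails 6 mm thick along y at x = +-22 mm. Four V notches each at y = -90, -30, 30, 90 mm, sides sloping 40 deg, valleys 38 mm and ridges 63 mm up; a spool lies in them along x. At y = +-147 mm black posts 12 mm thick, tops 67 mm up, with forks about 30 mm wide along x, prongs 20 mm high
- notch1 (a point): where the centre of a spool's tube is when it lies seated in the notch at y = -90 mm of the rack, 51 mm above the bench; axes as the rack
- notch2 (a point): where the centre of a spool's tube is when it lies seated in the notch at y = -30 mm of the rack, 51 mm above the bench; axes as the rack
- notch3 (a point): where the centre of a spool's tube is when it lies seated in the notch at y = 30 mm of the rack, 51 mm above the bench; axes as the rack
- notch4 (a point): where the centre of a spool's tube is when it lies seated in the notch at y = 90 mm of the rack, 51 mm above the bench; axes as the rack
- bar_seat (a point): where the centre of the bar is when it lies centred across both forked posts, 77 mm above the bench; axes as the rack (the bar lies along its y)
- bar: blue retaining bar, 330 x 20 x 20 mm, white band round its middle, about 300 g. Origin at its centre, own x along its length. At the start it lies across the two forked posts, over the notches
- master: brass master spool, same shape and size as the grey spools: tube 20 mm in diameter and 64 mm long between two square flanges 26 x 26 x 6 mm, about 150 g. Origin at the centre of the tube, own x along the tube. At the start it lies in a notch of the rack
- stand: fixed small wooden stand for the master, base 85 (x) x 75 (y) x 12 mm, origin under its centre. One V notch like the rack's: two rails 6 mm thick at x = +-22 mm, valleys 38 mm up, sides sloping 40 deg up to 63 mm at y = +-30 mm; the spool lies along the stand's x
- stand_seat (a point): where the centre of the master's tube is when it lies seated on the stand, 51 mm above the bench; axes as the stand
- spool1: grey steel spool: a round tube 20 mm in diameter and 64 mm long between two square end flanges (26 x 26 x 6 mm each), 76 mm long overall, about 150 g. Origin at the centre of the tube, own x along the tube. Lying on the bench on its flanges its origin is 13 mm up. May be absent
- spool2: grey steel spool: a round tube 20 mm in diameter and 64 mm long between two square end flanges (26 x 26 x 6 mm each), 76 mm long overall, about 150 g. Origin at the centre of the tube, own x along the tube. Lying on the bench on its flanges its origin is 13 mm up. May be absent
- spool3: grey steel spool: a round tube 20 mm in diameter and 64 mm long between two square end flanges (26 x 26 x 6 mm each), 76 mm long overall, about 150 g. Origin at the centre of the tube, own x along the tube. Lying on the bench on its flanges its origin is 13 mm up. May be absent
- spool4: grey steel spool: a round tube 20 mm in diameter and 64 mm long between two square end flanges (26 x 26 x 6 mm each), 76 mm long overall, about 150 g. Origin at the centre of the tube, own x along the tube. Lying on the bench on its flanges its origin is 13 mm up. May be absent
- lamp_base: fixed grey block that carries the lamp lever. Origin at the centre of its underside; the lever swings in its x-z plane, from leaning to -x to leaning to +x
- lamp_tip (a point): upper end of the lamp lever, a grey rod 80 mm long with a red ball on top
- lamp (a joint): angle of the lamp lever: 0 leaning to its block's -x (off), 1.0 rad leaning fully to +x (on); it stays where it is left
- oil_jar: amber jar 56 mm wide and 60 mm tall, to be left alone; origin under its centre
- loupe: black eyeglass loupe 44 mm wide and 45 mm tall, to be left alone; origin under its centre
Things that resemble listed ones, but are neither listed nor needed, are in the scene too. Leave any purple look-alike of the spool1 alone. What is shaped like the spool4 but turquoise is not meant.

How it is judged:
By the outcome, as a careful person would: the job done as asked, in the order asked, and still so for the second after the job is handed in, with the robot touching nothing.
Of spool1, spool2, spool3, spool4 only 2 to 4 are there at a start; the rules pass over those that are not, and their reading is None.
At some moment in a run one of spool1, spool2, spool3, spool4, bar may be knocked a few centimetres aside while the robot is not near it.
Once in a run the grip may slacken for a moment while it holds something.
It also fails if it takes over 210 s, if anything falls off the work surface, if the arm or the gripper's body presses on something with over 40 N, if the wrist force passes 120 N, or if a joint passes its speed limit or range.

## Working session

There is one attempt and no reset: what is moved stays moved. The work goes in short steps, Python scripts to look and compute and a tool call to move; the robot and the scene stay as the last step left them, time stands still between calls to the robot, and variables do not carry over. Pictures are saved under pics/ and viewed, at most 14 in all, crops included, and the job is handed in when it is done.

Besides the shell and the picture viewer there is one more tool, called after ">>>" as a command line: name --argument value ..., lists and objects as JSON in quotes. servo_tool: Moves the arm, as the interface text tells. Scaled input: -1 to 1 covers 250 mm each way for a shift and 90 degrees each way for a turn. Its arguments: {"type":"object","properties":{"commands":{"type":"array"},"claw":{"type":"number"},"squeeze":{"type":"number"}},"required":["commands"]}

```bash
ls; mkdir -p pics; cat > h.py <<'E'
import numpy as np, cv2
from scipy.spatial.transform import Rotation as R
from bench import r
def snap(n,f=None):
    o=r.get_obs(); p,d=r.grab_frame(n); m=r.camera_model(n)
    if n=="wrist":
        T=np.eye(4);T[:3,:3]=R.from_rotvec(o["orientation"]).as_matrix();T[:3,3]=o["tcp_pos"];E=T@m["hand_eye"]
    else: E=np.array(m["extrinsics"])
    if f: cv2.imwrite("pics/"+f,p[:,:,::-1])
    v,u=np.indices(d.shape)
    X=np.stack([(u-m["cx"])/m["fx"]*d,(v-m["cy"])/m["fy"]*d,d,np.ones_like(d)],-1)@E.T
    return p,d,X[...,:3],E,m
def ray(E,m,uv,z):
    c=E[:3,3];q=E[:3,:3]@np.array([(uv[0]-m["cx"])/m["fx"],(uv[1]-m["cy"])/m["fy"],1])
    return c+q*(z-c[2])/q[2]
E
cat > a.py <<'E'
from h import *
o=r.get_obs();print(o["clock"],o["tcp_pos"],o["orientation"],r.tcp_to_tips)
for c in ("top","scene"):
    p,d,X,E,m=snap(c,c+"0.png");np.save(c+"X.npy",X);print(c,E[:3,3].round(3),m["fx"])
    for t in ["rack","bar","master","stand","spool1","lamp_base","lamp_tip","oil_jar","loupe"]:
        for q in r.mark_of(c,t)[:7]:
            u=np.clip(np.round(q["uv"]).astype(int),0,[559,419]);print(t,u,round(q["confidence"],2),X[u[1],u[0]].round(3))
E
python3 a.py
```

```text
pics
0.0 [ 0.22414447 -0.63610351  0.24932185] [-3.09487183e+00 -5.29338194e-01  6.83822420e-04] 0.019
top [0.323 0.064 1.201] 449.59950932381054
rack [300 209] 0.68 [0.609 0.006 0.016]
bar [297 202] 0.75 [0.61  0.016 0.088]
master [293 209] 0.61 [0.61  0.024 0.014]
master [332 197] 0.48 [ 0.62  -0.074  0.089]
master [410 266] 0.45 [ 0.443 -0.278  0.01 ]
stand [409 264] 0.61 [ 0.448 -0.276  0.011]
stand [337 151] 0.36 [ 0.76  -0.102  0.046]
spool1 [202 230] 0.82 [0.562 0.27  0.02 ]
spool1 [198 266] 0.77 [0.466 0.281 0.019]
spool1 [164 281] 0.76 [0.323 0.064 1.201]
spool1 [154 238] 0.75 [0.545 0.397 0.023]
spool1 [242 303] 0.68 [0.365 0.167 0.027]
spool1 [184 325] 0.62 [0.317 0.315 0.026]
lamp_base [442 226] 0.7 [ 0.544 -0.37   0.027]
lamp_base [335 195] 0.29 [ 0.625 -0.083  0.088]
lamp_tip [459 231] 0.45 [ 0.514 -0.381  0.107]
oil_jar [115 264] 0.7 [0.478 0.49  0.042]
oil_jar [444 226] 0.5 [ 0.542 -0.373  0.034]
loupe [338 151] 0.53 [ 0.761 -0.105  0.044]
loupe [328 195] 0.38 [0.323 0.064 1.201]
scene [ 0.969 -0.487  1.182] 427.5331128971227
rack [285 247] 0.96 [0.624 0.002 0.01 ]
bar [284 233] 0.9 [0.617 0.005 0.085]
bar [338 129] 0.67 [0.499 0.49  0.03 ]
master [270 264] 0.6 [ 0.643 -0.095  0.078]
master [181 284] 0.57 [ 0.455 -0.278  0.012]
master [272 265] 0.39 [ 0.644 -0.088  0.06 ]
master [305 302] 0.32 [ 0.78  -0.115  0.042]
stand [182 287] 0.84 [ 0.476 -0.288  0.038]
spool1 [254 168] 0.73 [0.363 0.176 0.019]
spool1 [166 315] 0.73 [ 0.525 -0.38   0.105]
spool1 [320 178] 0.7 [0.567 0.275 0.023]
spool1 [336 156] 0.69 [0.557 0.39  0.018]
spool1 [293 168] 0.68 [0.461 0.268 0.001]
spool1 [270 143] 0.49 [ 0.326  0.312 -0.002]
spool1 [308 146] 0.46 [0.455 0.365 0.023]
lamp_base [182 336] 0.61 [ 0.567 -0.387  0.024]
lamp_tip [163 316] 0.7 [ 0.519 -0.386  0.102]
oil_jar [339 129] 0.56 [0.503 0.49  0.033]
oil_jar [305 300] 0.5 [ 0.777 -0.11   0.043]
loupe [306 300] 0.55 [ 0.779 -0.108  0.041]
```

```bash
python3 - <<'E'
import cv2
p=cv2.imread("pics/top0.png");cv2.imwrite("pics/t1.png",cv2.resize(p[130:345,90:490],(800,430),interpolation=cv2.INTER_CUBIC))
E
```

```text
(no output)
```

View pics/t1.png

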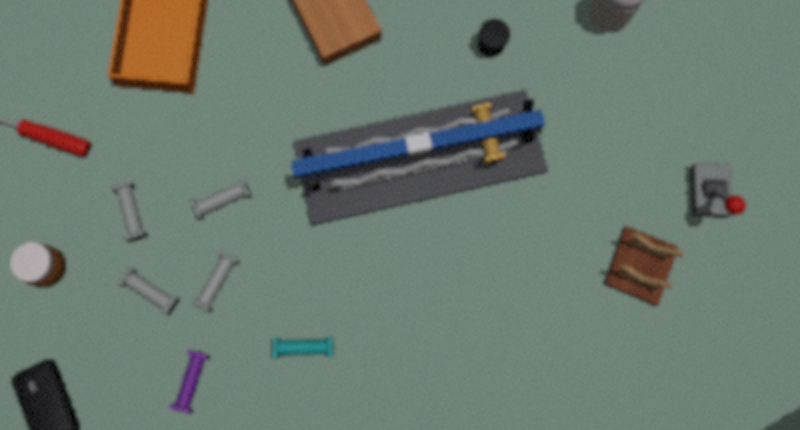

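View pics/scene0.png

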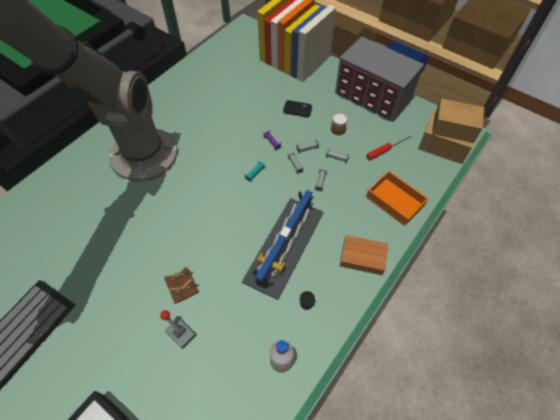

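Four grey spools in the top view: (155,236), (200,230), (198,271), (165,275). The purple one is at (185,320) and the turquoise at (241,303), and both stay put. The brass master is in the rack's right-hand notch at (335,196). Next I measure poses by colour.

```bash
cat > meas.py <<'E'
from h import *
def rect(mask,E,m,z):
    n,l,s,c=cv2.connectedComponentsWithStats(mask.astype(np.uint8))
    out=[]
    for i in range(1,n):
        if s[i,4]<40: continue
        v,u=np.nonzero(l==i)
        W=np.array([ray(E,m,(a,b),z)[:2] for a,b in zip(u,v)])
        mu=W.mean(0);ev,V=np.linalg.eigh(np.cov((W-mu).T));q=(W-mu)@V[:,::-1]
        # robust extents
        lo,hi=np.percentile(q,1,axis=0),np.percentile(q,99,axis=0)
        cen=mu+V[:,::-1]@((lo+hi)/2)
        out.append((c[i].round().tolist(),s[i,4],cen.round(4).tolist(),(hi-lo).round(3).tolist(),round(np.degrees(np.arctan2(V[1,1],V[0,1]))%180,1)))
    return out
if __name__=="__main__":
    p,d,X,E,m=snap("top","top1.png")
    hsv=cv2.cvtColor(p,cv2.COLOR_RGB2HSV);H,S,V=cv2.split(hsv)
    for uv in [(300,200),(300,218),(200,230),(155,236),(335,196),(410,264),(457,232),(445,226),(250,260)]:print(uv,hsv[uv[1],uv[0]],X[uv[1],uv[0]].round(3))
    roi=np.zeros(H.shape,bool);roi[160:300,140:480]=1
    def sh(n,mk,z):
        for o in rect(cv2.morphologyEx((mk&roi).astype(np.uint8),cv2.MORPH_OPEN,np.ones((2,2))),E,m,z):print(n,*o)
    sh("bar",(H>105)&(H<125)&(S>120),.085)
    sh("grey",(S<40)&(V>90),.014)
    sh("dark",(S<60)&(V<75),.012)
    sh("yel",(H>12)&(H<30)&(S>100)&(V>110),.055)
    sh("brown",(H<14)&(S>80)&(V<150),.012)
    sh("red",((H<6)|(H>174))&(S>150)&(V>110),.105)
E
python3 meas.py
```

```text
(300, 200) [120   7 186] [0.615 0.008 0.088]
(300, 218) [126  15  83] [0.585 0.007 0.013]
(200, 230) [ 90   6 124] [0.563 0.276 0.017]
(155, 236) [ 70   6 135] [0.55  0.395 0.022]
(335, 196) [108 177 130] [ 0.622 -0.082  0.089]
(410, 264) [  8 158  95] [ 0.448 -0.278  0.011]
(457, 232) [  1 200 149] [ 0.512 -0.376  0.107]
(445, 226) [90  6 45] [ 0.543 -0.376  0.031]
(250, 260) [ 73  40 133] [0.478 0.145 0.004]
bar [335.0, 195.0] 476 [0.6242, -0.0814] [0.142, 0.024] 100.1
bar [265.0, 210.0] 486 [0.5944, 0.0977] [0.142, 0.023] 98.8
grey [195.0, 220.0] 9538 [0.6254, 0.2785] [0.492, 0.304] 136.4
grey [389.0, 236.0] 17017 [0.5317, -0.1865] [0.641, 0.43] 103.1
grey [259.0, 193.0] 67 [0.6616, 0.1131] [0.027, 0.025] 72.9
grey [304.0, 198.0] 225 [0.6433, -0.0221] [0.103, 0.034] 109.6
grey [278.0, 201.0] 45 [0.6363, 0.0646] [0.044, 0.008] 99.3
grey [293.0, 215.0] 300 [0.5942, 0.0209] [0.203, 0.014] 100.3
grey [232.0, 263.0] 1398 [0.4736, 0.1912] [0.189, 0.098] 179.2
grey [450.0, 234.0] 46 [0.5236, -0.3914] [0.02, 0.018] 12.2
grey [210.0, 288.0] 114 [0.4106, 0.2505] [0.051, 0.028] 140.8
grey [2
[... 201 characters left out ...]
.374, 0.0397] [0.04, 0.016] 81.0
dark [351.0, 201.0] 86 [0.6254, -0.136] [0.053, 0.022] 101.8
dark [276.0, 216.0] 414 [0.5964, 0.048] [0.256, 0.03] 101.9
dark [333.0, 213.0] 59 [0.5961, -0.0878] [0.041, 0.014] 86.6
dark [442.0, 229.0] 227 [0.5349, -0.3725] [0.067, 0.052] 156.2
yel [169.0, 166.0] 381 [0.7329, 0.3552] [0.094, 0.031] 85.9
yel [332.0, 186.0] 56 [0.6578, -0.0794] [0.021, 0.022] 6.8
yel [337.0, 206.0] 75 [0.6059, -0.0909] [0.029, 0.022] 6.7
brown [169.0, 173.0] 59 [0.7285, 0.3637] [0.047, 0.011] 84.5
brown [458.0, 233.0] 60 [0.5269, -0.4176] [0.026, 0.023] 47.3
brown [410.0, 265.0] 594 [0.4465, -0.276] [0.095, 0.084] 26.6
red [459.0, 233.0] 47 [0.5109, -0.3812] [0.019, 0.016] 14.7
```

```bash
cat > go.py <<'E'
import sys
from h import *
def go(x,y,z,yaw,o=None):
    o=o or r.get_obs();A=R.from_rotvec(o["orientation"]);a=np.radians(yaw)
    c,s=np.cos(a),np.sin(a);B=R.from_matrix(np.array([[c,s,0],[s,-c,0],[0,0,-1]]))
    d=A.inv().apply(np.array([x,y,z])-o["tcp_pos"])/.25
    print("shift",d.round(3).tolist(),"turn",((A.inv()*B).as_rotvec()/(np.pi/2)).round(3).tolist(),"| 1m up/down dz per 50mm=.2","t",round(o["clock"],1))
if __name__=="__main__":go(*map(float,sys.argv[1:5]))
E
python3 go.py .609 .008 .2 99.4
```

```text
shift [2.308, -1.921, 0.201] turn [0.0, 0.0, -0.889] | 1m up/down dz per 50mm=.2 t 1.1
```

>>> servo_tool --commands '[[[1,-0.83,0],[0,0,0]],[[1,-0.83,0],[0,0,0]],[[1,-0.83,0],[0,0,0]],[[1,-0.83,0],[0,0,0]],[[1,-0.83,0],[0,0,0]],[[1,-0.83,0],[0,0,0]],[[1,-0.83,0],[0,0,0]]]' --claw 0

```text
clock: 1.75
tcp_pos: [0.3938, -0.3534, 0.2507]
orientation: [-3.094, -0.538, -0.002]
contact_force: [1.0, -0.2, 0.3]
grip_width: 0.0852
gripper_force: 0.0
```

>>> servo_tool --commands '[[[1,-0.83,0],[0,0,-0.3]],[[1,-0.83,0],[0,0,-0.3]],[[1,-0.83,0],[0,0,-0.3]],[[1,-0.83,0],[0,0,-0.5]],[[1,-0.83,0],[0,0,-0.5]],[[1,-0.83,0],[0,0,-0.6]],[[1,-0.83,0],[0,0,-0.7]],[[1,-0.83,0],[0,0,-0.889]],[[1,-0.83,0],[0,0,-0.889]],[[1,-0.83,0],[0,0,-0.889]],[[1,-0.83,0],[0,0,-0.889]]]'

```text
clock: 2.85
tcp_pos: [0.5581, -0.0792, 0.2503]
orientation: [2.031, 2.396, 0.0]
contact_force: [-0.4, -0.3, 0.1]
grip_width: 0.0852
gripper_force: 0.0
```

```bash
python3 go.py .609 .008 .2 99.4; python3 - <<'E'
from h import *
snap("wrist","w1.png");m=r.camera_model("wrist");print(m["fx"],np.round(m["hand_eye"],3))
E
```

```text
shift [0.311, 0.258, 0.201] turn [0.0, -0.0, 0.0] | 1m up/down dz per 50mm=.2 t 2.9
327.1717171371247 [[-0.001 -0.955 -0.297  0.075]
 [ 1.    -0.    -0.    -0.001]
 [ 0.    -0.297  0.955 -0.123]
 [ 0.     0.     0.     1.   ]]
```

View pics/w1.png

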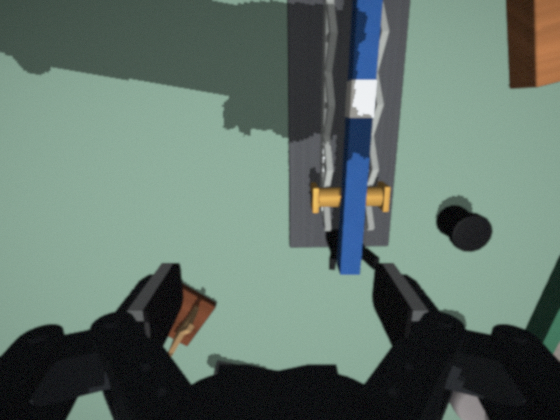

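>>> servo_tool --commands '[[[0.11,0.258,0],[0,0,0]],[[0.11,0.258,0],[0,0,0]],[[0.11,0.258,0],[0,0,0]],[[0.11,0.258,0],[0,0,0]]]' --claw 0.2

```text
clock: 3.3
tcp_pos: [0.617, -0.0413, 0.25]
orientation: [-2.032, -2.396, 0.001]
contact_force: [-0.1, -0.2, -1.3]
grip_width: 0.068
gripper_force: 0.0
```

```bash
cat > bar.py <<'E'
from meas import *
p,d,X,E,m=snap("wrist","w2.png")
H,S,V=cv2.split(cv2.cvtColor(p,cv2.COLOR_RGB2HSV))
mk=(H>105)&(H<125)&(S>120);P=X[mk];print("bar z",np.percentile(P[:,2],[10,50,90]).round(3))
t=mk&(X[...,2]>.08)&(X[...,2]<.095)
for o in rect(t,E,m,.087):print("bar",*o)
w=(S<40)&(V>150)&(X[...,2]>.08)&(X[...,2]<.095)
for o in rect(w,E,m,.087):print("band",*o)
g=(S<70)&(V<110)&(X[...,2]>.006)&(X[...,2]<.018)
y=(H>12)&(H<30)&(S>100)&(V>110)&(X[...,2]>.03)
for o in rect(y,E,m,.058):print("brass",*o)
for o in rect(g,E,m,.012):print("base",*o)
E
python3 bar.py;python3 go.py .609 .008 .2 99.4
```

```text
bar z [0.086 0.087 0.089]
bar [286.0, 56.0] 2758 [0.6051, 0.0671] [0.082, 0.019] 99.3
bar [285.0, 224.0] 2982 [0.6294, -0.0786] [0.144, 0.019] 99.5
band [285.0, 132.0] 683 [0.6143, 0.0101] [0.027, 0.017] 99.2
brass [509.0, 54.0] 6210 [0.8, 0.1033] [0.09, 0.085] 13.1
brass [311.0, 223.0] 512 [0.6565, -0.078] [0.03, 0.024] 177.6
brass [260.0, 224.0] 462 [0.605, -0.0868] [0.029, 0.024] 32.6
base [243.0, 123.0] 7483 [0.5805, -0.0194] [0.282, 0.04] 100.7
base [269.0, 91.0] 1523 [0.5972, 0.0197] [0.212, 0.009] 99.9
base [300.0, 113.0] 902 [0.6296, 0.024] [0.212, 0.005] 99.8
base [324.0, 123.0] 7080 [0.657, -0.0061] [0.281, 0.04] 99.8
shift [0.202, 0.003, 0.2] turn [-0.001, 0.0, -0.001] | 1m up/down dz per 50mm=.2 t 3.4
```

```bash
python3 go.py .6143 .0095 .091 99.4
```

```text
shift [0.205, 0.025, 0.636] turn [-0.001, 0.0, -0.001] | 1m up/down dz per 50mm=.2 t 3.4
```

>>> servo_tool --commands '[[[0.205,0.025,0.1],[0,0,0]],[[0.205,0.025,0.2],[0,0,0]],[[0.205,0.025,0.35],[0,0,0]],[[0.205,0.025,0.5],[0,0,0]],[[0.205,0.025,0.6],[0,0,0]],[[0.205,0.025,0.636],[0,0,0]],[[0.205,0.025,0.636],[0,0,0]],[[0.205,0.025,0.636],[0,0,0]]]' --claw 0.2

```text
clock: 4.15
tcp_pos: [0.6157, 0.0099, 0.0928]
orientation: [2.031, 2.394, 0.002]
contact_force: [0.2, -0.9, 0.6]
grip_width: 0.0683
gripper_force: 0.0
```

>>> servo_tool --commands '[[[0,0,0],[0,0,0]],[[0,0,0],[0,0,0]],[[0,0,0],[0,0,0]],[[0,0,0],[0,0,0]],[[0,0,0],[0,0,0]],[[0,0,0],[0,0,0]],[[0,0,0],[0,0,0]],[[0,0,-0.1],[0,0,0]],[[0,0,-0.2],[0,0,0]],[[0,0,-0.3],[0,0,0]],[[0,0,-0.36],[0,0,0]],[[0,0,-0.36],[0,0,0]]]' --claw 1 --squeeze 70

```text
clock: 5.35
tcp_pos: [0.616, 0.0104, 0.1831]
orientation: [2.03, 2.394, 0.004]
contact_force: [-0.5, 0.2, -3.9]
grip_width: 0.018
gripper_force: 69.3
```

```bash
python3 go.py .465 .015 .18 99.4; python3 bar.py
```

```text
shift [0.117, -0.593, 0.01] turn [0.002, 0.0, 0.0] | 1m up/down dz per 50mm=.2 t 5.3
bar z [0.176 0.177 0.178]
brass [520.0, 119.0] 6435 [0.7823, 0.1018] [0.081, 0.055] 114.5
base [223.0, 69.0] 5750 [0.5577, 0.0949] [0.118, 0.038] 99.1
base [326.0, 76.0] 5844 [0.6412, 0.1062] [0.123, 0.031] 100.8
base [230.0, 257.0] 225 [0.5798, -0.0727] [0.043, 0.021] 75.3
base [324.0, 264.0] 71 [0.6772, -0.0619] [0.037, 0.009] 139.2
base [411.0, 302.0] 132 [0.773, -0.0873] [0.029, 0.011] 1.9
```

>>> servo_tool --commands '[[[0.02,-0.1,0],[0,0,0]],[[0.04,-0.22,0],[0,0,0]],[[0.06,-0.35,0],[0,0,0]],[[0.09,-0.48,0],[0,0,0]],[[0.117,-0.58,0],[0,0,0]],[[0.117,-0.6,0.1],[0,0,0]],[[0.117,-0.6,0.25],[0,0,0]],[[0.117,-0.6,0.4],[0,0,0]],[[0.117,-0.6,0.52],[0,0,0]],[[0.117,-0.6,0.58],[0,0,0]],[[0.117,-0.6,0.615],[0,0,0]],[[0.117,-0.6,0.625],[0,0,0]],[[0.117,-0.6,0.625],[0,0,0]]]'

```text
clock: 6.7
tcp_pos: [0.4612, 0.0146, 0.0249]
orientation: [-2.03, -2.396, 0.002]
contact_force: [0.2, 0.5, -3.4]
grip_width: 0.0179
gripper_force: 70.9
```

>>> servo_tool --commands '[[[0,0,0.008],[0,0,0]],[[0,0,0.008],[0,0,0]]]'

```text
clock: 6.9
tcp_pos: [0.4616, 0.0146, 0.0245]
orientation: [2.031, 2.396, -0.002]
contact_force: [-9.8, -0.5, 25.5]
grip_width: 0.0186
gripper_force: 44.1
```

>>> servo_tool --commands '[[[0,0,0],[0,0,0]],[[0,0,0],[0,0,0]],[[0,0,0],[0,0,0]],[[0,0,-0.1],[0,0,0]],[[0,0,-0.3],[0,0,0]],[[0,0,-0.5],[0,0,0]],[[0,0,-0.7],[0,0,0]],[[0,0,-0.7],[0,0,0]]]' --claw 0.35

```text
clock: 7.7
tcp_pos: [0.4663, 0.0152, 0.2042]
orientation: [2.026, 2.389, 0.012]
contact_force: [0.7, 0.3, -0.2]
grip_width: 0.0553
gripper_force: 0.0
```

```bash
python3 go.py .50 -.10 .23 99.4
```

```text
shift [-0.477, 0.059, -0.102] turn [0.007, 0.001, -0.0] | 1m up/down dz per 50mm=.2 t 7.7
```

>>> servo_tool --commands '[[[-0.05,0.2,-0.1],[0,0,0]],[[-0.1,0.4,-0.25],[0,0,0]],[[-0.1,0.6,-0.4],[0,0,0]],[[-0.1,0.6,-0.4],[0,0,0]],[[-0.1,0.6,-0.4],[0,0,0]]]'

```text
clock: 8.2
tcp_pos: [0.6183, 0.015, 0.2999]
orientation: [2.03, 2.393, 0.008]
contact_force: [-0.3, 0.2, 0.1]
grip_width: 0.0557
gripper_force: 0.0
```

```bash
cat > rack.py <<'E'
from meas import *
p,d,X,E,m=snap("wrist","w3.png");np.save("w3X.npy",X);np.save("w3E.npy",E)
print(r.get_obs()["tcp_pos"],r.get_obs()["clock"])
H,S,V=cv2.split(cv2.cvtColor(p,cv2.COLOR_RGB2HSV))
Z=X[...,2];near=(abs(X[...,0]-.615)<.12)&(abs(X[...,1])<.24)
g=near&(Z>.006)&(S<80)&~((Z<.009)&(V>100))
g=cv2.morphologyEx(g.astype(np.uint8),cv2.MORPH_CLOSE,np.ones((9,9)))
cs=max(cv2.findContours(g,0,2)[0],key=cv2.contourArea)[:,0]
W=np.array([ray(E,m,u,.012)[:2] for u in cs],np.float32);print("rack",cv2.minAreaRect(W))
for n,mk,z in [("blue",(H>105)&(H<125)&(S>120),.02),("brass",(H>12)&(H<30)&(S>100)&(V>110)&near,.06),("post",near&(Z>.064)&(S<90),.08)]:
    for o in rect(mk,E,m,z):print(n,*o)
E
python3 rack.py
```

```text
[0.61565934 0.01478468 0.29799363] 8.25
rack ((0.6491312384605408, -0.11370500922203064), (0.923032283782959, 0.5822572708129883), 8.965672492980957)
blue [142.0, 64.0] 2719 [0.4491, 0.1005] [0.137, 0.023] 99.3
blue [158.0, 212.0] 1866 [0.4775, -0.0735] [0.143, 0.022] 99.1
brass [274.0, 251.0] 966 [0.6309, -0.0835] [0.076, 0.025] 10.7
post [269.0, 36.0] 755 [0.5889, 0.1489] [0.049, 0.016] 10.6
post [277.0, 362.0] 41841 [0.6595, -0.2027] [0.712, 0.235] 9.0
post [276.0, 300.0] 486 [0.6423, -0.1373] [0.049, 0.027] 10.0
```

View pics/w3.png

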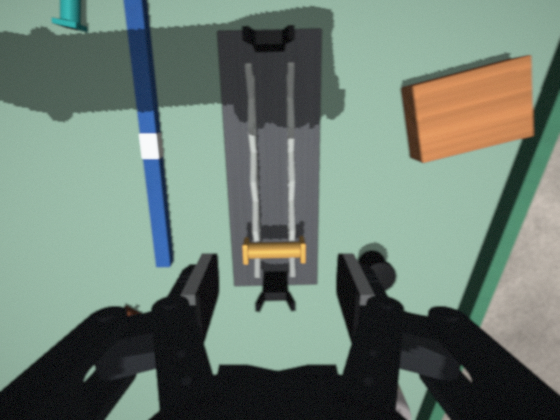

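```bash
python3 - <<'E'
from h import *
m=r.camera_model("wrist");E=np.load("w3E.npy")
c=[ray(E,m,u,.012)[:2] for u in [(218,30),(322,28),(317,285),(234,286)]]
print(np.round(c,4),np.mean(c,0));print(r.get_obs()["joints"].round(2) if hasattr(r.get_obs()["joints"],'round') else r.get_obs()["joints"])
E
python3 go.py .631 -.0835 .15 10.2
```

```text
[[ 0.5282  0.1561]
 [ 0.6436  0.1773]
 [ 0.7031 -0.1459]
 [ 0.5866 -0.1663]] [0.61536309 0.0053207 ]
[ 0.29  0.39 -0.55  1.62  0.22  1.19 -0.14]
shift [-0.398, -0.005, 0.592] turn [0.0, -0.001, 0.991] | 1m up/down dz per 50mm=.2 t 8.2
```

>>> servo_tool --commands '[[[-0.1,0,0],[0,0,0.09]],[[-0.2,0,0.1],[0,0,0.18]],[[-0.3,0,0.2],[0,0,0.27]],[[-0.398,0,0.3],[0,0,0.36]],[[-0.398,0,0.4],[0,0,0.45]],[[-0.398,0,0.5],[0,0,0.54]],[[-0.398,0,0.55],[0,0,0.63]],[[-0.398,0,0.592],[0,0,0.72]],[[-0.398,-0.005,0.592],[0,0,0.81]],[[-0.398,-0.005,0.592],[0,0,0.9]],[[-0.398,-0.005,0.592],[0,0,0.99]],[[-0.398,-0.005,0.592],[0,0,0.99]],[[-0.398,-0.005,0.592],[0,0,0.99]]]' --claw 0.45

```text
clock: 9.55
tcp_pos: [0.6279, -0.0839, 0.1491]
orientation: [-3.128, -0.288, 0.003]
contact_force: [0.0, 0.4, -0.4]
grip_width: 0.0472
gripper_force: 0.0
```

```bash
python3 - <<'E'
from meas import *
p,d,X,E,m=snap("wrist")
H,S,V=cv2.split(cv2.cvtColor(p,cv2.COLOR_RGB2HSV))
for o in rect((H>12)&(H<30)&(S>100)&(V>110)&(X[...,2]>.03),E,m,.06):print(*o)
E
python3 go.py .6315 -.0835 .0585 10.3; python3 -c "from bench import r;print(r.get_obs()['joints'])"
```

```text
[277.0, 208.0] 3071 [0.6315, -0.0834] [0.076, 0.023] 10.3
[419.0, 416.0] 47 [0.4726, -0.2359] [0.013, 0.004] 63.7
shift [0.014, 0.001, 0.363] turn [-0.0, 0.001, 0.002] | 1m up/down dz per 50mm=.2 t 9.6
[ 0.15004637  0.52114107 -0.15691178  1.73749072  0.10015926  0.89227424
 -1.43672058]
```

Master at (0.6315, -0.0834), consistent with the rack pose. Descend and grip.

>>> servo_tool --commands '[[[0.014,0,0.1],[0,0,0]],[[0.014,0,0.2],[0,0,0]],[[0.014,0,0.28],[0,0,0]],[[0.014,0,0.34],[0,0,0]],[[0.014,0,0.363],[0,0,0]],[[0.014,0,0.363],[0,0,0]],[[0.014,0,0.363],[0,0,0]]]'

```text
clock: 10.3
tcp_pos: [0.6333, -0.0834, 0.0601]
orientation: [3.129, 0.283, 0.002]
contact_force: [-0.1, 0.1, 0.1]
grip_width: 0.047
gripper_force: 0.0
```

>>> servo_tool --commands '[[[0,0,0],[0,0,0]],[[0,0,0],[0,0,0]],[[0,0,0],[0,0,0]],[[0,0,0],[0,0,0]],[[0,0,0],[0,0,0]],[[0,0,-0.1],[0,0,0]],[[0,0,-0.2],[0,0,0]],[[0,0,-0.3],[0,0,0]],[[0,0,-0.4],[0,0,0]],[[0,0,-0.5],[0,0,0]],[[0,0,-0.56],[0,0,0]],[[0,0,-0.56],[0,0,0]]]' --claw 1 --squeeze 60

```text
clock: 11.5
tcp_pos: [0.634, -0.0835, 0.2016]
orientation: [3.128, 0.282, 0.006]
contact_force: [0.3, 0.4, -2.4]
grip_width: 0.0176
gripper_force: 58.9
```

```bash
python3 go.py .4465 -.276 .20 -17
```

```text
shift [-0.876, 0.623, 0.003] turn [0.0, -0.003, 0.303] | 1m up/down dz per 50mm=.2 t 11.5
```

>>> servo_tool --commands '[[[-0.15,0.06,0],[0,0,0.05]],[[-0.3,0.12,0],[0,0,0.13]],[[-0.45,0.18,0],[0,0,0.21]],[[-0.6,0.24,0],[0,0,0.29]],[[-0.75,0.29,0],[0,0,0.3]],[[-0.78,0.29,0],[0,0,0.3]],[[-0.78,0.29,0],[0,0,0.3]],[[-0.78,0.29,0],[0,0,0.3]]]'

```text
clock: 12.3
tcp_pos: [0.4545, -0.1889, 0.1988]
orientation: [-3.108, 0.454, 0.0]
contact_force: [0.1, 0.7, -1.5]
grip_width: 0.0181
gripper_force: 59.0
```

```bash
python3 - <<'E'
from meas import *
p,d,X,E,m=snap("wrist","w4.png");np.save("w4X.npy",X);np.save("w4E.npy",E)
print(r.get_obs()["tcp_pos"])
H,S,V=cv2.split(cv2.cvtColor(p,cv2.COLOR_RGB2HSV));Z=X[...,2]
near=(np.hypot(X[...,0]-.447,X[...,1]+.276)<.09)
for o in rect(near&(Z>.03)&(Z<.07),E,m,.05):print("rails",*o)
for k in (.04,.055):
    P=X[near&(Z>k)&(Z<.07)];print(k,len(P),P.mean(0) if len(P) else 0)
P=X[near&(Z>.006)&(Z<.07)][:,:2].astype(np.float32);print("all",cv2.minAreaRect(P))
E
```

```text
[ 0.45500104 -0.18870737  0.19896807]
rails [392.0, 139.0] 703 [0.4722, -0.2933] [0.069, 0.007] 64.5
rails [377.0, 189.0] 829 [0.4328, -0.2747] [0.069, 0.012] 63.4
0.04 1264 [ 0.45252767 -0.28282154  0.05254706]
0.055 542 [ 0.45370794 -0.28193508  0.05910388]
all ((0.4534361660480499, -0.2812144458293915), (0.0749615877866745, 0.0850495845079422), 64.87798309326172)
```

View pics/w4.png

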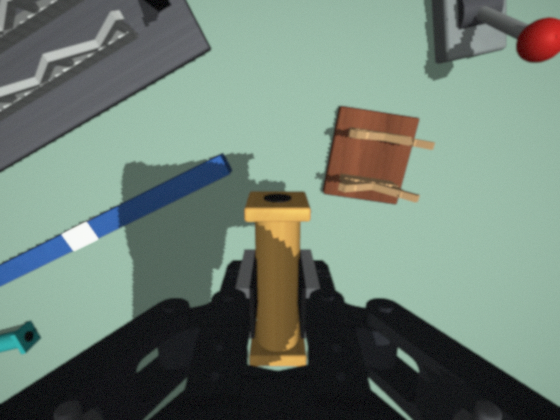

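```bash
python3 go.py .455 -.282 .062 -25.1
```

```text
shift [0.106, 0.358, 0.548] turn [-0.0, -0.0, 0.095] | 1m up/down dz per 50mm=.2 t 12.3
```

>>> servo_tool --commands '[[[0.03,0.1,0],[0,0,0.05]],[[0.07,0.25,0],[0,0,0.095]],[[0.106,0.358,0],[0,0,0.095]],[[0.106,0.358,0.1],[0,0,0.095]],[[0.106,0.358,0.25],[0,0,0.095]],[[0.106,0.358,0.38],[0,0,0.095]],[[0.106,0.358,0.46],[0,0,0.095]],[[0.106,0.358,0.51],[0,0,0.095]],[[0.106,0.358,0.535],[0,0,0.095]],[[0.106,0.358,0.548],[0,0,0.095]],[[0.106,0.358,0.548],[0,0,0.095]]]'

```text
clock: 13.45
tcp_pos: [0.4543, -0.2832, 0.0628]
orientation: [3.066, -0.686, 0.002]
contact_force: [-0.2, 0.2, -2.7]
grip_width: 0.0179
gripper_force: 59.2
```

```bash
python3 go.py .455 -.282 .0605 -25.1
```

```text
shift [0.0, -0.005, 0.009] turn [-0.0, -0.001, -0.001] | 1m up/down dz per 50mm=.2 t 13.4
```

>>> servo_tool --commands '[[[0,-0.004,0.008],[0,0,0]],[[0,-0.004,0.008],[0,0,0]]]'

```text
clock: 13.65
tcp_pos: [0.4551, -0.2822, 0.0613]
orientation: [3.066, -0.686, 0.004]
contact_force: [1.6, -0.2, 0.7]
grip_width: 0.0177
gripper_force: 59.5
```

>>> servo_tool --commands '[[[0,0,0],[0,0,0]],[[0,0,0],[0,0,0]],[[0,0,0],[0,0,0]],[[0,0,-0.1],[0,0,0]],[[0,0,-0.3],[0,0,0]],[[0,0,-0.5],[0,0,0]],[[0,0,-0.7],[0,0,0]],[[0,0,-0.7],[0,0,0]]]' --claw 0.4

```text
clock: 14.45
tcp_pos: [0.4574, -0.2841, 0.2425]
orientation: [3.063, -0.686, 0.02]
contact_force: [0.7, -0.5, -0.5]
grip_width: 0.0511
gripper_force: 0.0
```

```bash
cat > sp.py <<'E'
from meas import *
import sys
if __name__=="__main__":
    cam=sys.argv[1]
    p,d,X,E,m=snap(cam,sys.argv[2] if len(sys.argv)>2 else None);X=cv2.medianBlur(X.astype(np.float32),5)
    H,S,V=cv2.split(cv2.cvtColor(cv2.GaussianBlur(p,(3,3),0),cv2.COLOR_RGB2HSV));Z=X[...,2]
    o=r.get_obs();print(o["clock"],o["tcp_pos"].round(4) if hasattr(o["tcp_pos"],"round") else o["tcp_pos"])
    mk=(Z>.008)&(Z<.032)&(S<35)&(X[...,0]>.38)&(X[...,0]<.72)&(X[...,1]>.1)&(X[...,1]<.47)
    for q in rect(mk,E,m,.017):print("grey",*q)
    print("brass")
    mb=(H>12)&(H<30)&(S>100)&(V>100)&(Z>.045)&(Z<.08)&(X[...,1]<-.2)
    for q in rect(mb,E,m,.06):print("brass",*q)
E
python3 sp.py wrist; python3 sp.py top
```

```text
14.5 [ 0.4558 -0.2832  0.2392]
brass
brass [275.0, 183.0] 1769 [0.4543, -0.281] [0.075, 0.058] 153.3
brass [297.0, 211.0] 132 [0.4266, -0.2924] [0.02, 0.007] 58.8
14.55 [ 0.4545 -0.2824  0.2367]
grey [253.0, 218.0] 944 [0.5911, 0.1364] [0.121, 0.072] 1.5
grey [200.0, 228.0] 225 [0.5669, 0.2776] [0.075, 0.022] 113.3
grey [154.0, 235.0] 241 [0.555, 0.399] [0.078, 0.023] 15.9
grey [197.0, 270.0] 239 [0.4562, 0.2844] [0.075, 0.022] 149.2
grey [164.0, 275.0] 250 [0.447, 0.3715] [0.078, 0.021] 55.5
brass
brass [418.0, 253.0] 166 [0.4718, -0.2874] [0.042, 0.038] 19.2
brass [412.0, 271.0] 45 [0.4257, -0.2667] [0.023, 0.015] 69.3
```

>>> servo_tool --commands '[[[-0.08,-0.18,-0.1],[0,0,-0.09]],[[-0.16,-0.36,-0.2],[0,0,-0.18]],[[-0.24,-0.54,-0.2],[0,0,-0.27]],[[-0.32,-0.72,-0.2],[0,0,-0.36]],[[-0.4,-0.9,-0.2],[0,0,-0.45]],[[-0.42,-1,-0.2],[0,0,-0.54]],[[-0.42,-1,-0.2],[0,0,-0.63]],[[-0.42,-1,-0.2],[0,0,-0.72]],[[-0.42,-1,-0.2],[0,0,-0.72]]]'

```text
clock: 15.45
tcp_pos: [0.4646, -0.011, 0.2836]
orientation: [-2.954, -1.066, 0.005]
contact_force: [0.0, 0.9, 1.0]
grip_width: 0.0513
gripper_force: 0.0
```

```bash
python3 go.py .51 .3 .3 113
```

```text
shift [0.934, -0.841, -0.066] turn [-0.002, 0.001, -0.815] | 1m up/down dz per 50mm=.2 t 15.4
```

>>> servo_tool --commands '[[[0.12,-0.11,-0.06],[0,0,-0.09]],[[0.24,-0.22,-0.06],[0,0,-0.18]],[[0.36,-0.33,-0.06],[0,0,-0.27]],[[0.48,-0.44,-0.06],[0,0,-0.36]],[[0.6,-0.55,-0.06],[0,0,-0.45]],[[0.72,-0.66,-0.06],[0,0,-0.54]],[[0.84,-0.76,-0.06],[0,0,-0.63]],[[0.934,-0.841,-0.06],[0,0,-0.72]],[[0.934,-0.841,-0.06],[0,0,-0.81]],[[0.934,-0.841,-0.06],[0,0,-0.815]],[[0.934,-0.841,-0.06],[0,0,-0.815]]]'

```text
clock: 16.55
tcp_pos: [0.5116, 0.2985, 0.2992]
orientation: [-1.744, -2.612, 0.003]
contact_force: [0.4, 0.4, 0.0]
grip_width: 0.0509
gripper_force: 0.0
```

```bash
python3 sp.py wrist w5.png
```

```text
16.6 [0.5117 0.2983 0.2995]
grey [251.0, 89.0] 1257 [0.4466, 0.3695] [0.076, 0.023] 55.3
grey [345.0, 103.0] 1243 [0.5552, 0.3976] [0.078, 0.023] 15.1
grey [233.0, 159.0] 1064 [0.4567, 0.2829] [0.076, 0.025] 149.8
grey [311.0, 198.0] 1009 [0.5677, 0.275] [0.081, 0.024] 112.6
grey [286.0, 287.0] 2607 [0.5901, 0.136] [0.116, 0.072] 8.6
grey [289.0, 312.0] 115 [0.6076, 0.1048] [0.032, 0.018] 169.6
brass
```

View pics/w5.png

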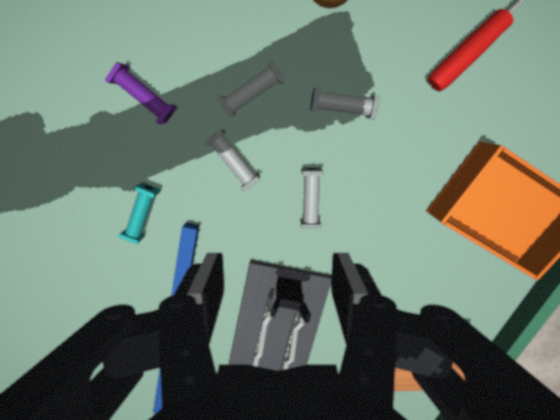

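```bash
python3 go.py .5672 .2755 .025 112.8
```

```text
shift [-0.169, 0.172, 1.098] turn [-0.001, 0.0, -0.003] | 1m up/down dz per 50mm=.2 t 16.6
```

>>> servo_tool --commands '[[[-0.1,0.1,0.15],[0,0,0]],[[-0.169,0.172,0.3],[0,0,0]],[[-0.169,0.172,0.5],[0,0,0]],[[-0.169,0.172,0.7],[0,0,0]],[[-0.169,0.172,0.8],[0,0,0]],[[-0.169,0.172,0.8],[0,0,0]],[[-0.169,0.172,0.8],[0,0,0]]]'

```text
clock: 17.3
tcp_pos: [0.5681, 0.2771, 0.101]
orientation: [1.739, 2.616, 0.0]
contact_force: [0.5, 0.1, 0.3]
grip_width: 0.0511
gripper_force: 0.0
```

```bash
python3 sp.py wrist; python3 go.py .5672 .2755 .025 112.8
```

```text
17.35 [0.5688 0.2778 0.1022]
grey [115.0, 22.0] 3222 [0.4413, 0.3534] [0.054, 0.027] 39.4
grey [341.0, 29.0] 5719 [0.5558, 0.3972] [0.077, 0.024] 16.3
grey [115.0, 141.0] 4767 [0.4549, 0.2834] [0.078, 0.03] 150.6
grey [276.0, 220.0] 3575 [0.5675, 0.2747] [0.08, 0.024] 112.8
grey [257.0, 356.0] 1918 [0.6006, 0.1678] [0.081, 0.022] 14.1
brass
shift [-0.006, -0.01, 0.309] turn [0.002, -0.0, -0.0] | 1m up/down dz per 50mm=.2 t 17.4
```

>>> servo_tool --commands '[[[-0.006,-0.01,0.12],[0,0,0]],[[-0.006,-0.01,0.22],[0,0,0]],[[-0.006,-0.01,0.29],[0,0,0]],[[-0.006,-0.01,0.305],[0,0,0]],[[-0.006,-0.01,0.305],[0,0,0]],[[-0.006,-0.01,0.305],[0,0,0]]]'

```text
clock: 17.95
tcp_pos: [0.5669, 0.2759, 0.0256]
orientation: [1.735, 2.617, 0.003]
contact_force: [0.3, 0.3, -0.5]
grip_width: 0.0514
gripper_force: 0.0
```

>>> servo_tool --commands '[[[0,0,0],[0,0,0]],[[0,0,0],[0,0,0]],[[0,0,0],[0,0,0]],[[0,0,0],[0,0,0]],[[0,0,0],[0,0,0]],[[0,0,-0.1],[0,0,0]],[[0,0,-0.25],[0,0,0]],[[0,0,-0.4],[0,0,0]],[[0,0,-0.55],[0,0,0]],[[0,0,-0.65],[0,0,0]],[[0,0,-0.65],[0,0,0]]]' --claw 1

```text
clock: 19.05
tcp_pos: [0.5678, 0.2765, 0.1908]
orientation: [1.734, 2.615, 0.01]
contact_force: [0.4, -0.2, -0.9]
grip_width: 0.018
gripper_force: 58.9
```

```bash
python3 go.py .6315 -.0833 .17 190.3;python3 go.py .5993 .0939 .17 190.3
```

```text
shift [-1.425, -0.326, 0.08] turn [0.004, 0.003, -0.86] | 1m up/down dz per 50mm=.2 t 19.1
shift [-0.722, -0.169, 0.082] turn [0.004, 0.003, -0.86] | 1m up/down dz per 50mm=.2 t 19.1
```

>>> servo_tool --commands '[[[-0.12,-0.03,0.03],[0,0,-0.09]],[[-0.24,-0.06,0.06],[0,0,-0.18]],[[-0.36,-0.09,0.08],[0,0,-0.27]],[[-0.48,-0.12,0.08],[0,0,-0.36]],[[-0.6,-0.15,0.08],[0,0,-0.45]],[[-0.722,-0.169,0.08],[0,0,-0.54]],[[-0.722,-0.169,0.08],[0,0,-0.63]],[[-0.722,-0.169,0.08],[0,0,-0.72]],[[-0.722,-0.169,0.08],[0,0,-0.81]],[[-0.722,-0.169,0.08],[0.003,0.002,-0.86]],[[-0.722,-0.169,0.08],[0.003,0.002,-0.86]],[[-0.722,-0.169,0.08],[0.003,0.002,-0.86]]]'

```text
clock: 20.25
tcp_pos: [0.5967, 0.0922, 0.1655]
orientation: [0.279, -3.123, 0.003]
contact_force: [0.9, 0.6, -1.5]
grip_width: 0.0176
gripper_force: 59.0
```

```bash
python3 go.py .5993 .0939 .064 190.3;
```

```text
shift [-0.014, 0.005, 0.406] turn [-0.001, -0.004, -0.001] | 1m up/down dz per 50mm=.2 t 20.2
```

>>> servo_tool --commands '[[[-0.014,0.005,0.1],[0,0,0]],[[-0.014,0.005,0.2],[0,0,0]],[[-0.014,0.005,0.3],[0,0,0]],[[-0.014,0.005,0.37],[0,0,0]],[[-0.014,0.005,0.4],[0,0,0]],[[-0.014,0.005,0.41],[0,0,0]],[[-0.014,0.005,0.412],[0,0,0]]]'

```text
clock: 20.95
tcp_pos: [0.6005, 0.0944, 0.0641]
orientation: [0.282, -3.125, 0.003]
contact_force: [0.0, 0.1, -1.9]
grip_width: 0.0174
gripper_force: 59.0
```

>>> servo_tool --commands '[[[0,0,0],[0,0,0]],[[0,0,0],[0,0,0]],[[0,0,0],[0,0,0]],[[0,0,-0.1],[0,0,0]],[[0,0,-0.3],[0,0,0]],[[0,0,-0.5],[0,0,0]],[[0,0,-0.7],[0,0,0]],[[0,0,-0.8],[0,0,0]],[[0,0,-0.8],[0,0,0]]]' --claw 0.45

```text
clock: 21.85
tcp_pos: [0.6031, 0.0958, 0.2688]
orientation: [-0.282, 3.125, -0.002]
contact_force: [0.4, 1.0, 0.1]
grip_width: 0.0471
gripper_force: 0.0
```

```bash
cat > rk.py <<'E'
from meas import *
import sys
p,d,X,E,m=snap("wrist",sys.argv[1] if len(sys.argv)>1 else None)
S=cv2.split(cv2.cvtColor(p,cv2.COLOR_RGB2HSV))[1];Z=cv2.medianBlur(X[...,2].astype(np.float32),3)
c=np.array([.6154,.0053]);a=np.radians(100.3);u=np.array([np.cos(a),np.sin(a)]);n=np.array([u[1],-u[0]])
L=(X[...,:2]-c)@np.stack([n,u],-1)  # local x,y
for k in (-90,-30,30,90):
    b=(abs(L[...,1]-k/1e3)<.022)&(abs(L[...,0])<.055)
    # flange tops: outside rails
    for s in (-1,1):
        f=b&(s*L[...,0]>.028)&(Z>.056)&(Z<.075);P=X[f]
        print(k,s,f.sum(),L[f].mean(0).round(4) if f.sum() else "",np.median(Z[f]).round(4) if f.sum() else "")
E
python3 rk.py;python3 go.py .5552 .3974 .27 195.5;python3 sp.py top
```

```text
-90 -1 0  
-90 1 0  
-30 -1 0  
-30 1 0  
30 -1 0  
30 1 0  
90 -1 217 [-0.0336  0.0898] 0.063
90 1 223 [0.0336 0.0903] 0.0629
shift [-0.032, 1.223, -0.018] turn [-0.001, -0.0, -0.058] | 1m up/down dz per 50mm=.2 t 21.9
21.95 [0.6011 0.0944 0.2642]
grey [252.0, 218.0] 869 [0.5914, 0.1371] [0.12, 0.066] 5.8
grey [154.0, 235.0] 246 [0.5547, 0.399] [0.079, 0.023] 15.3
grey [197.0, 270.0] 234 [0.4561, 0.2842] [0.075, 0.021] 150.1
grey [153.0, 277.0] 253 [0.4433, 0.4004] [0.079, 0.022] 54.8
brass
```

>>> servo_tool --commands '[[[-0.01,0.2,0],[0,0,-0.058]],[[-0.01,0.4,0],[0,0,-0.058]],[[-0.02,0.6,0],[0,0,-0.058]],[[-0.03,0.8,0],[0,0,-0.058]],[[-0.03,0.95,0.1],[0,0,-0.058]],[[-0.03,1,0.2],[0,0,-0.058]],[[-0.03,1,0.2],[0,0,-0.058]]]'

```text
clock: 22.65
tcp_pos: [0.5596, 0.3427, 0.2079]
orientation: [0.431, -3.099, 0.007]
contact_force: [0.5, -0.5, 0.5]
grip_width: 0.0471
gripper_force: 0.0
```

```bash
python3 sp.py wrist;python3 go.py .5552 .3974 .025 195.5
```

```text
22.7 [0.5616 0.3413 0.21  ]
grey [247.0, 59.0] 2220 [0.4563, 0.2828] [0.075, 0.024] 150.2
grey [372.0, 82.0] 2182 [0.4432, 0.3992] [0.077, 0.026] 54.7
grey [71.0, 152.0] 6124 [0.5896, 0.1366] [0.115, 0.071] 11.8
grey [30.0, 172.0] 228 [0.6109, 0.104] [0.031, 0.017] 162.4
grey [332.0, 196.0] 1652 [0.5554, 0.3976] [0.078, 0.024] 15.0
brass
shift [-0.044, 0.225, 0.739] turn [-0.002, -0.007, 0.002] | 1m up/down dz per 50mm=.2 t 22.7
```

>>> servo_tool --commands '[[[-0.04,0.15,0.1],[0,0,0]],[[-0.044,0.225,0.25],[0,-0.003,0]],[[-0.044,0.225,0.42],[0,-0.003,0.004]],[[-0.044,0.225,0.56],[0,-0.003,0.004]],[[-0.044,0.225,0.66],[0,-0.003,0.004]],[[-0.044,0.225,0.72],[0,-0.003,0.004]],[[-0.044,0.225,0.735],[0,-0.003,0.004]],[[-0.044,0.225,0.735],[0,-0.003,0.004]]]'

```text
clock: 23.5
tcp_pos: [0.5589, 0.398, 0.0299]
orientation: [-0.413, 3.114, -0.002]
contact_force: [0.4, 0.2, -0.2]
grip_width: 0.047
gripper_force: 0.0
```

```bash
python3 go.py .5553 .3975 .025 195.2
```

```text
shift [0.015, 0.002, 0.02] turn [-0.001, 0.0, -0.001] | 1m up/down dz per 50mm=.2 t 23.5
```

>>> servo_tool --commands '[[[0.015,0,0.02],[0,0,0]],[[0.015,0,0.02],[0,0,0]]]'

```text
clock: 23.7
tcp_pos: [0.5543, 0.3976, 0.0251]
orientation: [-0.415, 3.113, -0.001]
contact_force: [-0.9, -0.1, 1.0]
grip_width: 0.0467
gripper_force: 0.0
```

>>> servo_tool --commands '[[[0,0,0],[0,0,0]],[[0,0,0],[0,0,0]],[[0,0,0],[0,0,0]],[[0,0,0],[0,0,0]],[[0,0,0],[0,0,0]],[[0,0,-0.1],[0,0,0]],[[0,0,-0.25],[0,0,0]],[[0,0,-0.4],[0,0,0]],[[0,0,-0.55],[0,0,0]],[[0,0,-0.65],[0,0,0]],[[0,0,-0.65],[0,0,0]]]' --claw 1

```text
clock: 24.8
tcp_pos: [0.5557, 0.3994, 0.1909]
orientation: [-0.414, 3.109, 0.004]
contact_force: [-0.2, 1.4, -2.4]
grip_width: 0.0177
gripper_force: 58.9
```

```bash
python3 go.py .6100 .0348 .18 190.3
```

```text
shift [0.172, -1.465, 0.04] turn [0.001, 0.004, 0.054] | 1m up/down dz per 50mm=.2 t 24.8
```

>>> servo_tool --commands '[[[0.02,-0.15,0.04],[0,0,0.054]],[[0.04,-0.33,0.04],[0,0,0.054]],[[0.06,-0.51,0.04],[0,0,0.054]],[[0.08,-0.69,0.04],[0,0,0.054]],[[0.1,-0.87,0.04],[0,0,0.054]],[[0.12,-1,0.04],[0,0,0.054]],[[0.12,-1,0.04],[0,0,0.054]]]'

```text
clock: 25.5
tcp_pos: [0.5916, 0.1404, 0.1744]
orientation: [0.268, -3.127, 0.01]
contact_force: [0.0, 0.1, -2.1]
grip_width: 0.0178
gripper_force: 59.1
```

```bash
python3 go.py .6100 .0348 .064 190.3
```

```text
shift [-0.002, -0.426, 0.444] turn [-0.004, -0.003, -0.006] | 1m up/down dz per 50mm=.2 t 25.5
```

>>> servo_tool --commands '[[[0,-0.15,0],[0,0,0]],[[0,-0.33,0],[-0.004,0,-0.006]],[[-0.002,-0.426,0],[-0.004,0,-0.006]],[[-0.002,-0.426,0],[-0.004,-0.002,-0.006]],[[-0.002,-0.426,0],[-0.004,-0.002,-0.006]]]'

```text
clock: 26.0
tcp_pos: [0.6098, 0.0438, 0.1759]
orientation: [-0.296, 3.127, 0.01]
contact_force: [0.6, 0.4, -1.5]
grip_width: 0.0173
gripper_force: 59.2
```

```bash
python3 go.py .6100 .0348 .064 190.3
```

```text
shift [0.007, -0.038, 0.447] turn [0.004, 0.001, 0.006] | 1m up/down dz per 50mm=.2 t 26.0
```

>>> servo_tool --commands '[[[0.005,-0.036,0.1],[0,0,0.003]],[[0.005,-0.036,0.2],[0,0,0.003]],[[0.005,-0.036,0.3],[0,0,0.003]],[[0.005,-0.036,0.3],[0,0,0.003]]]'

```text
clock: 26.4
tcp_pos: [0.6081, 0.0367, 0.0985]
orientation: [0.295, -3.123, -0.01]
contact_force: [-0.9, -0.1, -2.9]
grip_width: 0.0179
gripper_force: 59.2
```

```bash
python3 go.py .6100 .0348 .064 190.3
```

```text
shift [-0.007, -0.01, 0.138] turn [0.004, -0.002, 0.005] | 1m up/down dz per 50mm=.2 t 26.4
```

>>> servo_tool --commands '[[[-0.007,-0.008,0.07],[0.004,0,0.004]],[[-0.007,-0.008,0.11],[0.004,0,0.004]],[[-0.007,-0.008,0.135],[0.004,0,0.004]],[[-0.007,-0.008,0.143],[0.004,0,0.004]],[[-0.007,-0.008,0.143],[0.004,0,0.004]]]'

```text
clock: 26.9
tcp_pos: [0.6134, 0.0338, 0.0664]
orientation: [-0.28, 3.126, -0.001]
contact_force: [-0.3, 0.4, -1.2]
grip_width: 0.0174
gripper_force: 59.2
```

>>> servo_tool --commands '[[[0,0,0],[0,0,0]],[[0,0,0],[0,0,0]],[[0,0,0],[0,0,0]],[[0,0,-0.1],[0,0,0]],[[0,0,-0.3],[0,0,0]],[[0,0,-0.5],[0,0,0]],[[0,0,-0.7],[0,0,0]],[[0,0,-0.8],[0,0,0]],[[0,0,-0.8],[0,0,0]]]' --claw 0.45

```text
clock: 27.8
tcp_pos: [0.6148, 0.0349, 0.2716]
orientation: [-0.279, 3.118, -0.002]
contact_force: [-0.1, -0.5, 0.5]
grip_width: 0.047
gripper_force: 0.0
```

```bash
python3 rk.py;python3 sp.py top;python3 go.py .4563 .283 .21 150.2
```

```text
-90 -1 0  
-90 1 0  
-30 -1 0  
-30 1 0  
30 -1 182 [-0.0322  0.0312] 0.0627
30 1 260 [0.0351 0.0312] 0.0607
90 -1 232 [-0.0337  0.0893] 0.0629
90 1 225 [0.0335 0.0897] 0.0626
27.9 [0.6128 0.0337 0.2669]
grey [252.0, 219.0] 849 [0.59, 0.1366] [0.118, 0.066] 7.0
grey [197.0, 270.0] 238 [0.456, 0.2841] [0.075, 0.022] 150.1
grey [152.0, 277.0] 251 [0.4433, 0.4004] [0.079, 0.021] 55.0
brass
shift [0.44, 1.093, 0.224] turn [-0.0, 0.003, 0.445] | 1m up/down dz per 50mm=.2 t 27.9
```

>>> servo_tool --commands '[[[0.08,0.18,0],[0,0,0.09]],[[0.16,0.36,0],[0,0,0.18]],[[0.24,0.54,0],[0,0,0.27]],[[0.32,0.72,0.1],[0,0,0.36]],[[0.4,0.9,0.2],[0,0,0.445]],[[0.44,1,0.22],[0,0,0.445]],[[0.44,1,0.22],[0,0,0.445]]]'

```text
clock: 28.6
tcp_pos: [0.4545, 0.2645, 0.2082]
orientation: [-0.793, -3.037, 0.002]
contact_force: [-0.2, -0.1, 0.3]
grip_width: 0.0472
gripper_force: 0.0
```

```bash
python3 sp.py wrist;python3 go.py .456 .2832 .025 150.2
```

```text
28.65 [0.4571 0.2621 0.2089]
grey [400.0, 104.0] 2117 [0.4437, 0.3987] [0.08, 0.023] 54.7
grey [296.0, 176.0] 1674 [0.4574, 0.2825] [0.077, 0.023] 149.8
grey [249.0, 332.0] 2363 [0.5928, 0.1385] [0.104, 0.068] 10.9
brass
shift [0.045, 0.073, 0.735] turn [-0.001, 0.0, 0.004] | 1m up/down dz per 50mm=.2 t 28.6
```

>>> servo_tool --commands '[[[0.04,0.073,0.1],[0,0,0]],[[0.04,0.073,0.25],[0,0,0.004]],[[0.04,0.073,0.42],[0,0,0.004]],[[0.04,0.073,0.56],[0,0,0.004]],[[0.04,0.073,0.66],[0,0,0.004]],[[0.04,0.073,0.7],[0,0,0.004]],[[0.04,0.073,0.7],[0,0,0.004]]]'

```text
clock: 29.35
tcp_pos: [0.4608, 0.2795, 0.0343]
orientation: [0.819, 3.032, -0.004]
contact_force: [-1.1, -1.1, 0.5]
grip_width: 0.0469
gripper_force: 0.0
```

```bash
python3 go.py .457 .2828 .025 150
```

```text
shift [0.02, 0.004, 0.037] turn [-0.001, 0.001, -0.003] | 1m up/down dz per 50mm=.2 t 29.4
```

>>> servo_tool --commands '[[[0.02,0.004,0.025],[0,0,0]],[[0.02,0.004,0.036],[0,0,0]],[[0.02,0.004,0.036],[0,0,0]]]'

```text
clock: 29.65
tcp_pos: [0.4575, 0.2847, 0.0273]
orientation: [0.816, 3.03, 0.001]
contact_force: [-0.2, -0.3, 0.6]
grip_width: 0.0472
gripper_force: 0.0
```

>>> servo_tool --commands '[[[0,0,0],[0,0,0]],[[0,0,0],[0,0,0]],[[0,0,0],[0,0,0]],[[0,0,0],[0,0,0]],[[0,0,0],[0,0,0]],[[0,0,-0.1],[0,0,0]],[[0,0,-0.25],[0,0,0]],[[0,0,-0.4],[0,0,0]],[[0,0,-0.55],[0,0,0]],[[0,0,-0.65],[0,0,0]],[[0,0,-0.65],[0,0,0]]]' --claw 1

```text
clock: 30.75
tcp_pos: [0.4584, 0.2859, 0.1929]
orientation: [0.816, 3.025, 0.007]
contact_force: [0.7, 0.4, -2.3]
grip_width: 0.0173
gripper_force: 59.1
```

```bash
python3 go.py .6208 -.0242 .19 190.3
```

```text
shift [-1.185, -0.745, 0.014] turn [0.003, 0.005, -0.45] | 1m up/down dz per 50mm=.2 t 30.8
```

>>> servo_tool --commands '[[[-0.14,-0.09,0],[0,0,-0.07]],[[-0.29,-0.18,0],[0,0,-0.15]],[[-0.44,-0.28,0],[0,0,-0.23]],[[-0.59,-0.37,0],[0,0,-0.31]],[[-0.74,-0.46,0],[0,0,-0.39]],[[-0.89,-0.56,0],[0.003,0.003,-0.45]],[[-1,-0.63,0],[0.003,0.003,-0.45]],[[-1,-0.63,0],[0.003,0.003,-0.45]],[[-1,-0.63,0],[0.003,0.003,-0.45]]]'

```text
clock: 31.65
tcp_pos: [0.5932, 0.0217, 0.1884]
orientation: [0.279, -3.124, 0.006]
contact_force: [-0.6, 1.1, -1.3]
grip_width: 0.0174
gripper_force: 59.1
```

```bash
python3 go.py .6208 -.0242 .064 190.3
```

```text
shift [-0.079, -0.199, 0.498] turn [-0.002, -0.003, -0.001] | 1m up/down dz per 50mm=.2 t 31.6
```

>>> servo_tool --commands '[[[-0.06,-0.15,0],[0,0,0]],[[-0.079,-0.199,0],[0,0,0]],[[-0.079,-0.199,0.1],[0,0,0]],[[-0.079,-0.199,0.25],[0,0,0]],[[-0.079,-0.199,0.35],[0,0,0]],[[-0.079,-0.199,0.36],[0,0,0]],[[-0.079,-0.199,0.36],[0,0,0]]]'

```text
clock: 32.35
tcp_pos: [0.6214, -0.0218, 0.0998]
orientation: [0.285, -3.125, 0.005]
contact_force: [-0.1, 0.7, -0.5]
grip_width: 0.0177
gripper_force: 59.2
```

```bash
python3 go.py .6208 -.0242 .065 190.3
```

```text
shift [0.003, -0.008, 0.139] turn [-0.002, -0.003, 0.001] | 1m up/down dz per 50mm=.2 t 32.4
```

>>> servo_tool --commands '[[[0.003,-0.008,0.07],[0,0,0]],[[0.003,-0.008,0.11],[0,0,0]],[[0.003,-0.008,0.135],[0,0,0]],[[0.003,-0.008,0.142],[0,0,0]],[[0.003,-0.008,0.142],[0,0,0]]]'

```text
clock: 32.85
tcp_pos: [0.6215, -0.0239, 0.0654]
orientation: [0.284, -3.126, 0.005]
contact_force: [-4.3, 2.6, 6.4]
grip_width: 0.0173
gripper_force: 60.0
```

>>> servo_tool --commands '[[[0,0,0],[0,0,0]],[[0,0,0],[0,0,0]],[[0,0,0],[0,0,0]],[[0,0,-0.1],[0,0,0]],[[0,0,-0.3],[0,0,0]],[[0,0,-0.5],[0,0,0]],[[0,0,-0.7],[0,0,0]],[[0,0,-0.8],[0,0,0]],[[0,0,-0.8],[0,0,0]]]' --claw 0.45

```text
clock: 33.75
tcp_pos: [0.6241, -0.024, 0.2693]
orientation: [-0.281, 3.124, -0.008]
contact_force: [-0.1, -0.3, -0.3]
grip_width: 0.047
gripper_force: 0.0
```

```bash
python3 rk.py;python3 sp.py top;python3 go.py .4437 .399 .25 234.7
```

```text
-90 -1 0  
-90 1 0  
-30 -1 246 [-0.0343 -0.0297] 0.063
-30 1 210 [ 0.0329 -0.0299] 0.0629
30 -1 182 [-0.0322  0.0306] 0.0629
30 1 263 [0.0351 0.0306] 0.0607
90 -1 239 [-0.0338  0.0887] 0.0629
90 1 225 [0.0333 0.0889] 0.0625
33.85 [ 0.622  -0.0249  0.2646]
grey [252.0, 219.0] 854 [0.5906, 0.1369] [0.118, 0.066] 6.5
grey [152.0, 277.0] 251 [0.4435, 0.4006] [0.079, 0.022] 54.2
brass
shift [0.399, 1.796, 0.051] turn [-0.002, -0.003, -0.493] | 1m up/down dz per 50mm=.2 t 33.9
```

>>> servo_tool --commands '[[[0.03,0.18,0],[0,0,-0.06]],[[0.06,0.36,0],[0,0,-0.12]],[[0.1,0.54,0],[0,0,-0.18]],[[0.14,0.72,0],[0,0,-0.24]],[[0.18,0.9,0],[0,0,-0.3]],[[0.2,1,0],[0,0,-0.36]],[[0.2,1,0],[0,0,-0.42]],[[0.2,1,0],[0,0,-0.49]]]'

```text
clock: 34.65
tcp_pos: [0.5266, 0.2131, 0.2619]
orientation: [1.443, -2.783, 0.004]
contact_force: [0.2, -0.8, -0.1]
grip_width: 0.0469
gripper_force: 0.0
```

```bash
python3 go.py .4437 .389 .2 234.5
```

```text
shift [-0.386, 0.676, 0.245] turn [0.001, -0.005, 0.004] | 1m up/down dz per 50mm=.2 t 34.6
```

>>> servo_tool --commands '[[[-0.1,0.17,0],[0,0,0]],[[-0.2,0.34,0.1],[0,0,0]],[[-0.3,0.5,0.2],[0,-0.003,0.004]],[[-0.386,0.65,0.24],[0,-0.003,0.004]],[[-0.386,0.676,0.24],[0,-0.003,0.004]],[[-0.386,0.676,0.24],[0,-0.003,0.004]]]'

```text
clock: 35.25
tcp_pos: [0.4439, 0.3901, 0.2013]
orientation: [1.433, -2.792, 0.001]
contact_force: [0.8, 0.4, -0.3]
grip_width: 0.0469
gripper_force: 0.0
```

```bash
python3 sp.py wrist;python3 go.py .4437 .399 .025 234.5
```

```text
35.3 [0.4459 0.3885 0.2017]
grey [14.0, 35.0] 2058 [0.5545, 0.1575] [0.064, 0.031] 27.6
grey [282.0, 191.0] 1696 [0.4436, 0.3987] [0.079, 0.023] 54.7
brass
shift [-0.031, 0.032, 0.707] turn [-0.0, -0.002, -0.004] | 1m up/down dz per 50mm=.2 t 35.3
```

>>> servo_tool --commands '[[[-0.028,0.032,0.1],[0,0,0]],[[-0.028,0.032,0.25],[0,0,-0.004]],[[-0.028,0.032,0.42],[0,0,-0.004]],[[-0.028,0.032,0.56],[0,0,-0.004]],[[-0.028,0.032,0.66],[0,0,-0.004]],[[-0.028,0.032,0.68],[0,0,-0.004]],[[-0.028,0.032,0.68],[0,0,-0.004]]]'

```text
clock: 36.0
tcp_pos: [0.4453, 0.3975, 0.0326]
orientation: [1.432, -2.795, 0.003]
contact_force: [-0.4, 0.4, 0.2]
grip_width: 0.0471
gripper_force: 0.0
```

```bash
python3 go.py .4437 .3988 .025 234.6
```

```text
shift [-0.0, 0.008, 0.03] turn [-0.001, -0.001, -0.004] | 1m up/down dz per 50mm=.2 t 36.0
```

>>> servo_tool --commands '[[[0,0.008,0.02],[0,0,-0.004]],[[0,0.008,0.03],[0,0,-0.004]],[[0,0.008,0.03],[0,0,-0.004]]]'

```text
clock: 36.3
tcp_pos: [0.4429, 0.4006, 0.0262]
orientation: [-1.445, 2.788, -0.001]
contact_force: [0.4, 0.6, 0.5]
grip_width: 0.0473
gripper_force: 0.0
```

>>> servo_tool --commands '[[[0,0,0],[0,0,0]],[[0,0,0],[0,0,0]],[[0,0,0],[0,0,0]],[[0,0,0],[0,0,0]],[[0,0,0],[0,0,0]],[[0,0,-0.1],[0,0,0]],[[0,0,-0.25],[0,0,0]],[[0,0,-0.4],[0,0,0]],[[0,0,-0.55],[0,0,0]],[[0,0,-0.65],[0,0,0]],[[0,0,-0.65],[0,0,0]]]' --claw 1

```text
clock: 37.4
tcp_pos: [0.4433, 0.4023, 0.1916]
orientation: [-1.443, 2.784, 0.002]
contact_force: [-0.2, 0.3, -1.5]
grip_width: 0.0174
gripper_force: 59.0
```

```bash
python3 go.py .6315 -.0833 .19 190.3
```

```text
shift [1.153, -1.735, 0.003] turn [0.0, 0.004, 0.494] | 1m up/down dz per 50mm=.2 t 37.4
```

>>> servo_tool --commands '[[[0.1,-0.15,0],[0,0,0.06]],[[0.2,-0.31,0],[0,0,0.13]],[[0.3,-0.46,0],[0,0,0.2]],[[0.4,-0.61,0],[0,0,0.27]],[[0.5,-0.76,0],[0,0,0.34]],[[0.6,-0.91,0],[0,0,0.41]],[[0.65,-1,0],[0,0,0.49]],[[0.65,-1,0],[0,0,0.49]]]'

```text
clock: 38.2
tcp_pos: [0.5542, 0.1175, 0.1861]
orientation: [0.275, -3.128, 0.006]
contact_force: [0.3, -0.2, -2.5]
grip_width: 0.0174
gripper_force: 59.2
```

```bash
python3 go.py .6315 -.0833 .19 190.3
```

```text
shift [-0.164, -0.845, -0.013] turn [-0.002, -0.001, -0.003] | 1m up/down dz per 50mm=.2 t 38.2
```

>>> servo_tool --commands '[[[-0.03,-0.15,0],[0,0,0]],[[-0.06,-0.33,0],[0,0,0]],[[-0.1,-0.51,0],[0,0,0]],[[-0.13,-0.69,0],[0,0,0]],[[-0.164,-0.82,0],[0,0,0]],[[-0.164,-0.845,0.1],[0,0,0]],[[-0.164,-0.845,0.25],[0,0,0]],[[-0.164,-0.845,0.33],[0,0,0]],[[-0.164,-0.845,0.34],[0,0,0]],[[-0.164,-0.845,0.34],[0,0,0]]]'

```text
clock: 39.2
tcp_pos: [0.6319, -0.0755, 0.1025]
orientation: [0.295, -3.126, -0.001]
contact_force: [0.7, 0.2, -1.7]
grip_width: 0.0179
gripper_force: 59.3
```

```bash
python3 go.py .6315 -.0833 .065 190.3
```

```text
shift [0.007, -0.03, 0.15] turn [0.0, -0.001, 0.005] | 1m up/down dz per 50mm=.2 t 39.2
```

>>> servo_tool --commands '[[[0.007,-0.03,0.03],[0,0,0.005]],[[0.007,-0.03,0.06],[0,0,0.005]],[[0.007,-0.03,0.1],[0,0,0.005]],[[0.007,-0.03,0.13],[0,0,0.005]],[[0.007,-0.03,0.15],[0,0,0.005]],[[0.007,-0.03,0.152],[0,0,0.005]]]'

```text
clock: 39.8
tcp_pos: [0.632, -0.0836, 0.0649]
orientation: [0.281, -3.129, -0.0]
contact_force: [0.5, 1.2, -1.6]
grip_width: 0.0174
gripper_force: 59.2
```

>>> servo_tool --commands '[[[0,0,0],[0,0,0]],[[0,0,0],[0,0,0]],[[0,0,0],[0,0,0]],[[0,0,-0.1],[0,0,0]],[[0,0,-0.3],[0,0,0]],[[0,0,-0.5],[0,0,0]],[[0,0,-0.7],[0,0,0]],[[0,0,-0.8],[0,0,0]],[[0,0,-0.8],[0,0,0]]]' --claw 0.35

```text
clock: 40.7
tcp_pos: [0.6344, -0.0835, 0.2708]
orientation: [-0.279, 3.12, -0.004]
contact_force: [0.6, 0.7, -0.3]
grip_width: 0.0559
gripper_force: 0.0
```

```bash
python3 rk.py;python3 meas.py|grep bar;python3 go.py .464 .014 .25 99.4
```

```text
-90 -1 248 [-0.0346 -0.0899] 0.0624
-90 1 205 [ 0.0323 -0.0893] 0.0626
-30 -1 237 [-0.0342 -0.0305] 0.0628
-30 1 223 [ 0.033  -0.0305] 0.0628
30 -1 190 [-0.0324  0.0297] 0.0624
30 1 267 [0.0351 0.0298] 0.0607
90 -1 244 [-0.0338  0.0884] 0.0629
90 1 227 [0.0334 0.0886] 0.0625
bar [334.0, 258.0] 382 [0.4629, -0.0686] [0.133, 0.017] 99.4
bar [266.0, 272.0] 393 [0.4351, 0.1006] [0.134, 0.017] 99.4
shift [0.592, 0.506, 0.062] turn [-0.0, 0.001, 1.009] | 1m up/down dz per 50mm=.2 t 40.8
```

>>> servo_tool --commands '[[[0.1,0.1,0],[0,0,0.09]],[[0.2,0.2,0],[0,0,0.18]],[[0.3,0.3,0],[0,0,0.27]],[[0.4,0.4,0],[0,0,0.36]],[[0.5,0.45,0],[0,0,0.45]],[[0.55,0.5,0],[0,0,0.54]],[[0.55,0.5,0],[0,0,0.63]],[[0.55,0.5,0],[0,0,0.72]],[[0.55,0.5,0],[0,0,0.81]],[[0.55,0.5,0],[0,0,0.9]],[[0.55,0.5,0],[0,0,1]],[[0.55,0.5,0],[0,0,1]],[[0.55,0.5,0],[0,0,1]]]'

```text
clock: 42.1
tcp_pos: [0.474, 0.0144, 0.2643]
orientation: [-2.01, -2.414, 0.002]
contact_force: [0.2, -0.1, -0.4]
grip_width: 0.0556
gripper_force: 0.0
```

```bash
cat > b2.py <<'E'
from meas import *
p,d,X,E,m=snap("wrist","w8.png")
H,S,V=cv2.split(cv2.cvtColor(p,cv2.COLOR_RGB2HSV));Z=X[...,2]
t=(H>105)&(H<125)&(S>120)&(Z>.014)&(Z<.03)
for o in rect(t,E,m,.02):print("bar",*o)
for o in rect((S<45)&(V>150)&(Z>.014)&(Z<.03),E,m,.02):print("band",*o)
E
python3 b2.py; python3 go.py .463 .0135 .026 99.4
```

```text
bar [268.0, 79.0] 2629 [0.446, 0.1039] [0.144, 0.018] 99.3
bar [266.0, 238.0] 1712 [0.4754, -0.0736] [0.143, 0.018] 99.3
band [267.0, 169.0] 460 [0.4612, 0.0146] [0.029, 0.02] 96.9
shift [0.005, -0.043, 0.954] turn [-0.001, 0.0, 0.011] | 1m up/down dz per 50mm=.2 t 42.1
```

```bash
python3 go.py .4608 .015 .027 99.4
```

```text
shift [0.012, -0.051, 0.95] turn [-0.001, 0.0, 0.011] | 1m up/down dz per 50mm=.2 t 42.1
```

>>> servo_tool --commands '[[[0.01,-0.05,0.1],[0,0,0.011]],[[0.01,-0.05,0.28],[0,0,0.011]],[[0.01,-0.05,0.46],[0,0,0.011]],[[0.01,-0.05,0.64],[0,0,0.011]],[[0.01,-0.05,0.78],[0,0,0.011]],[[0.01,-0.05,0.88],[0,0,0.011]],[[0.01,-0.05,0.9],[0,0,0.011]],[[0.01,-0.05,0.9],[0,0,0.011]]]'

```text
clock: 42.95
tcp_pos: [0.4615, 0.0148, 0.0399]
orientation: [-2.033, -2.394, 0.002]
contact_force: [-0.3, 0.6, 0.2]
grip_width: 0.0553
gripper_force: 0.0
```

```bash
python3 go.py .4608 .015 .026 99.4
```

```text
shift [0.001, -0.003, 0.055] turn [-0.001, 0.0, -0.001] | 1m up/down dz per 50mm=.2 t 43.0
```

>>> servo_tool --commands '[[[0,-0.003,0.04],[0,0,0]],[[0,-0.003,0.055],[0,0,0]],[[0,-0.003,0.055],[0,0,0]]]'

```text
clock: 43.25
tcp_pos: [0.4614, 0.0143, 0.0267]
orientation: [2.034, 2.392, 0.0]
contact_force: [0.3, 0.4, 0.7]
grip_width: 0.0554
gripper_force: 0.0
```

>>> servo_tool --commands '[[[0,0,0],[0,0,0]],[[0,0,0],[0,0,0]],[[0,0,0],[0,0,0]],[[0,0,0],[0,0,0]],[[0,0,0],[0,0,0]],[[0,0,0],[0,0,0]],[[0,0,-0.1],[0,0,0]],[[0,0,-0.25],[0,0,0]],[[0,0,-0.4],[0,0,0]],[[0,0,-0.5],[0,0,0]],[[0,0,-0.56],[0,0,0]],[[0,0,-0.56],[0,0,0]]]' --claw 1 --squeeze 70

```text
clock: 44.45
tcp_pos: [0.4621, 0.0145, 0.1682]
orientation: [2.033, 2.39, 0.003]
contact_force: [0.1, -0.5, -3.7]
grip_width: 0.0178
gripper_force: 70.0
```

```bash
python3 go.py .6154 .0053 .165 100.3; python3 - <<'E'
from meas import *
p,d,X,E,m=snap("wrist")
H,S,V=cv2.split(cv2.cvtColor(p,cv2.COLOR_RGB2HSV));t=(H>105)&(H<125)&(S>120)&(X[...,2]>.08)
P=X[t];print(np.polyfit(P[:,1],P[:,2],1).round(4),P.mean(0).round(4),P[:,1].min(),P[:,1].max(),np.degrees(np.arctan(np.polyfit(P[:,1],P[:,0],1)[0])))
E
```

```text
shift [-0.135, 0.599, 0.015] turn [0.002, 0.001, -0.012] | 1m up/down dz per 50mm=.2 t 44.5
[-0.0048  0.1617] [0.453  0.0649 0.1614] -0.03699466188894228 0.12423643061772557 -9.049149036195496
```

>>> servo_tool --commands '[[[-0.03,0.12,0],[0,0,0]],[[-0.06,0.28,0],[0,0,-0.012]],[[-0.1,0.44,0],[0,0,-0.012]],[[-0.135,0.56,0],[0,0,-0.012]],[[-0.135,0.599,0],[0,0,-0.012]],[[-0.135,0.599,0],[0,0,-0.012]],[[-0.135,0.599,0],[0,0,-0.012]]]'

```text
clock: 45.2
tcp_pos: [0.6125, 0.0058, 0.165]
orientation: [-2.01, -2.412, 0.004]
contact_force: [-0.1, 0.7, -3.5]
grip_width: 0.0179
gripper_force: 70.0
```

```bash
python3 go.py .6154 .0053 .094 100.3
```

```text
shift [-0.004, 0.012, 0.284] turn [-0.002, 0.0, 0.001] | 1m up/down dz per 50mm=.2 t 45.2
```

>>> servo_tool --commands '[[[-0.004,0.01,0.07],[0,0,0]],[[-0.004,0.01,0.15],[0,0,0]],[[-0.004,0.01,0.2],[0,0,0]],[[-0.004,0.01,0.2],[0,0,0]]]'

```text
clock: 45.6
tcp_pos: [0.6147, 0.0043, 0.1138]
orientation: [-2.01, -2.41, 0.006]
contact_force: [-0.2, -0.3, -4.2]
grip_width: 0.0179
gripper_force: 69.9
```

```bash
python3 go.py .6154 .0053 .094 100.3
```

```text
shift [0.003, 0.004, 0.079] turn [-0.003, 0.0, 0.0] | 1m up/down dz per 50mm=.2 t 45.6
```

>>> servo_tool --commands '[[[0.003,0.004,0.04],[-0.002,0,0]],[[0.003,0.004,0.065],[-0.002,0,0]],[[0.003,0.004,0.079],[-0.002,0,0]],[[0.003,0.004,0.079],[-0.002,0,0]]]'

```text
clock: 46.0
tcp_pos: [0.6177, 0.0056, 0.0964]
orientation: [2.011, 2.41, 0.003]
contact_force: [-0.3, -0.1, -3.6]
grip_width: 0.0177
gripper_force: 70.0
```

Still carrying; lower by small steps.

>>> servo_tool --commands '[[[0,-0.004,0.008],[0,0,0]],[[0,-0.004,0.014],[0,0,0]],[[0,-0.004,0.014],[0,0,0]]]'

```text
clock: 46.3
tcp_pos: [0.6171, 0.0055, 0.0943]
orientation: [2.011, 2.41, 0.004]
contact_force: [-2.3, 0.1, 4.0]
grip_width: 0.018
gripper_force: 70.8
```

Contact: it is resting. Release and rise.

>>> servo_tool --commands '[[[0,0,0],[0,0,0]],[[0,0,0],[0,0,0]],[[0,0,0],[0,0,0]],[[0,0,-0.1],[0,0,0]],[[0,0,-0.3],[0,0,0]],[[0,0,-0.5],[0,0,0]],[[0,0,-0.7],[0,0,0]],[[0,0,-0.8],[0,0,0]],[[0,0,-0.8],[0,0,0]]]' --claw 0.35

```text
clock: 47.2
tcp_pos: [0.6185, 0.0062, 0.2984]
orientation: [2.007, 2.405, 0.013]
contact_force: [0.6, 0.7, -0.5]
grip_width: 0.0553
gripper_force: 0.0
```

```bash
python3 rk.py w9.png; python3 - <<'E'
from meas import *
p,d,X,E,m=snap("wrist")
H,S,V=cv2.split(cv2.cvtColor(p,cv2.COLOR_RGB2HSV));t=(H>105)&(H<125)&(S>120)&(X[...,2]>.06)
P=X[t];print(np.polyfit(P[:,1],P[:,2],1).round(4))
for q in rect(t,E,m,.087):print(*q)
X=np.load("w4X.npy")
E
python3 a.py | grep lamp
```

```text
-90 -1 161 [-0.0343 -0.0886] 0.0624
-90 1 134 [ 0.0327 -0.088 ] 0.0628
-30 -1 177 [-0.0335 -0.0293] 0.0628
-30 1 163 [ 0.0331 -0.0289] 0.0628
30 -1 143 [-0.0313  0.0317] 0.0627
30 1 251 [0.0354 0.0313] 0.0609
90 -1 215 [-0.0329  0.0899] 0.0629
90 1 235 [0.0338 0.0897] 0.0628
[-0.0239  0.1117]
[275.0, 78.0] 3281 [0.6001, 0.094] [0.143, 0.019] 100.3
[276.0, 253.0] 2069 [0.6323, -0.0821] [0.143, 0.019] 100.4
lamp_base [443 226] 0.7 [ 0.542 -0.37   0.033]
lamp_tip [458 233] 0.61 [ 0.509 -0.378  0.108]
lamp_base [181 336] 0.58 [ 0.566 -0.389  0.027]
lamp_tip [308 302] 0.69 [ 0.786 -0.11   0.041]
lamp_tip [164 313] 0.46 [ 0.517 -0.379  0.105]
```

View pics/w9.png

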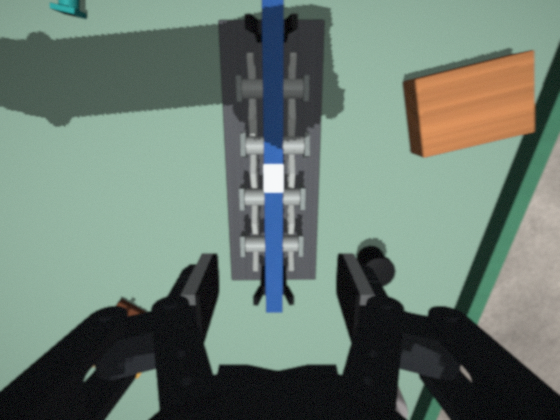

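```bash
python3 - <<'E'
from meas import *
p,d,X,E,m=snap("wrist")
H,S,V=cv2.split(cv2.cvtColor(p,cv2.COLOR_RGB2HSV));t=(H>105)&(H<125)&(S>120)&(X[...,2]>.06)&(abs(X[...,0]-.616)<.06)
for s in (t&(X[...,1]>.05),t&(X[...,1]<-.05)): print(np.median(X[s][:,2]))
E
python3 go.py .54 -.28 .3 60
```

```text
0.08649871495199202
0.08637792252083965
shift [-1.069, -0.504, -0.028] turn [0.002, -0.0, 0.448] | 1m up/down dz per 50mm=.2 t 48.4
```

>>> servo_tool --commands '[[[-0.18,-0.09,0],[0,0,0.09]],[[-0.36,-0.17,0],[0,0,0.18]],[[-0.54,-0.26,0],[0,0,0.27]],[[-0.72,-0.34,0],[0,0,0.36]],[[-0.9,-0.42,0],[0,0,0.44]],[[-1,-0.48,0],[0,0,0.44]],[[-1,-0.48,0],[0,0,0.44]],[[-1,-0.48,0],[0,0,0.44]]]' --claw 1

```text
clock: 49.15
tcp_pos: [0.5428, -0.2623, 0.293]
orientation: [2.711, 1.585, 0.005]
contact_force: [0.2, 0.9, -0.4]
grip_width: -0.0001
gripper_force: 0.0
```

```bash
cat > lamp.py <<'E'
from meas import *
import sys
p,d,X,E,m=snap("wrist",sys.argv[1])
H,S,V=cv2.split(cv2.cvtColor(p,cv2.COLOR_RGB2HSV));Z=X[...,2]
near=np.hypot(X[...,0]-.54,X[...,1]+.37)<.12
b=near&((H<6)|(H>174))&(S>150)&(V>80)&(Z>.04);print("ball",b.sum(),X[b].mean(0).round(4),X[b].max(0).round(4),X[b].min(0).round(4))
g=near&~b&(S<60)&(Z>.012)
for lo,hi in ((.012,.04),(.04,.055),(.055,.07),(.07,.085),(.085,.1)):
    k=g&(Z>lo)&(Z<hi)
    if k.sum()>20:print(lo,k.sum(),X[k].mean(0).round(4))
k=g&(Z>.012)&(Z<.045);print(cv2.minAreaRect(X[k][:,:2].astype(np.float32)),np.median(X[k][:,2]))
print(r.get_obs()["tcp_pos"])
E
python3 lamp.py w10.png
```

```text
ball 110 [ 0.5284 -0.3614  0.1322] [ 0.5589 -0.2585  0.3151] [ 0.5179 -0.3881  0.091 ]
0.012 1844 [ 0.5524 -0.3794  0.0253]
0.04 78 [ 0.5338 -0.3756  0.0481]
0.055 84 [ 0.5271 -0.3757  0.0623]
0.07 60 [ 0.5272 -0.3803  0.0757]
((0.5184098482131958, -0.35578402876853943), (0.07823901623487473, 0.16727493703365326), 48.749996185302734) 0.02450812143697817
[ 0.54332182 -0.26089692  0.29312347]
```

View pics/w10.png

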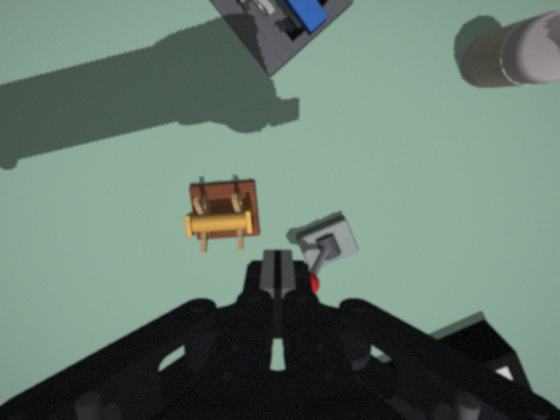

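```bash
python3 - <<'E'
from meas import *
p,d,X,E,m=snap("wrist")
H,S,V=cv2.split(cv2.cvtColor(p,cv2.COLOR_RGB2HSV));Z=cv2.medianBlur(X[...,2].astype(np.float32),5)
near=np.hypot(X[...,0]-.552,X[...,1]+.379)<.06
k=(near&(Z>.018)&(Z<.035)&(S<60)).astype(np.uint8);k=cv2.morphologyEx(k,cv2.MORPH_OPEN,np.ones((3,3)))
n,l,s,c=cv2.connectedComponentsWithStats(k);i=1+s[1:,4].argmax()
P=X[l==i];print(cv2.minAreaRect(P[:,:2].astype(np.float32)),np.median(P[:,2]),s[i])
rd=near|True
b=((H<6)|(H>174))&(S>150)&(V>80)&(abs(X[...,1]+.38)<.05)&(abs(X[...,0]-.52)<.05)&(Z<.13)&(Z>.05)
print(b.sum(),X[b].mean(0),X[b].max(0),X[b].min(0))
# top/scene ball
for cam in("top","scene"):
    p,d,X,E,m=snap(cam);H,S,V=cv2.split(cv2.cvtColor(p,cv2.COLOR_RGB2HSV))
    b=((H<6)|(H>174))&(S>140)&(V>80)&(abs(X[...,1]+.38)<.05)&(abs(X[...,0]-.52)<.05)
    v,u=np.nonzero(b);print(cam,b.sum(),ray(E,m,(u.mean(),v.mean()),.1),X[b].max(0),np.median(X[b],0))
E
```

```text
((0.5485028624534607, -0.38417279720306396), (0.05050317570567131, 0.07339957356452942), 84.2289810180664) 0.02457094303330143 [ 297  221   61   48 1695]
80 [ 0.52341401 -0.37922223  0.10089573] [ 0.52653693 -0.37189373  0.10534934] [ 0.51939833 -0.3870914   0.09319294]
top 62 [ 0.51352796 -0.37873795  0.1       ] [ 0.52294407 -0.36796808  0.1106445 ] [ 0.5130382  -0.37683772  0.10420836]
scene 56 [ 0.51905385 -0.38092204  0.1       ] [ 0.52968192 -0.37197656  0.10775296] [ 0.52020636 -0.38106489  0.10297675]
```

```bash
python3 go.py .462 -.375 .2 84.2
```

```text
shift [-0.561, -0.063, 0.371] turn [0.002, -0.001, -0.259] | 1m up/down dz per 50mm=.2 t 49.4
```

>>> servo_tool --commands '[[[-0.15,-0.02,0.05],[0,0,-0.09]],[[-0.3,-0.04,0.1],[0,0,-0.18]],[[-0.45,-0.05,0.2],[0,0,-0.259]],[[-0.561,-0.063,0.3],[0,0,-0.259]],[[-0.561,-0.063,0.37],[0,0,-0.259]],[[-0.561,-0.063,0.37],[0,0,-0.259]],[[-0.561,-0.063,0.37],[0,0,-0.259]]]'

```text
clock: 50.05
tcp_pos: [0.4622, -0.3753, 0.2008]
orientation: [2.33, 2.104, 0.006]
contact_force: [-0.1, -0.5, 0.4]
grip_width: -0.0
gripper_force: 0.0
```

```bash
python3 go.py .465 -.375 .098 84.2; python3 lamp.py w11.png|head -1
```

```text
shift [0.002, 0.009, 0.411] turn [0.003, -0.001, -0.0] | 1m up/down dz per 50mm=.2 t 50.0
ball 840 [ 0.5133 -0.3783  0.1036] [ 0.5258 -0.3004  0.3239] [ 0.4687 -0.3909  0.0941]
```

>>> servo_tool --commands '[[[0,0,0.1],[0,0,0]],[[0,0,0.25],[0,0,0]],[[0,0,0.37],[0,0,0]],[[0,0,0.41],[0,0,0]],[[0,0.06,0.41],[0,0,0]],[[0,0.1,0.41],[0,0,0]],[[0,0.14,0.41],[0,0,0]],[[0,0.18,0.41],[0,0,0]],[[0,0.22,0.41],[0,0,0]],[[0,0.26,0.41],[0,0,0]],[[0,0.3,0.41],[0,0,0]],[[0,0.34,0.41],[0,0,0]],[[0,0.37,0.41],[0,0,0]],[[0,0.39,0.41],[0,0,0]]]'

```text
clock: 51.5
tcp_pos: [0.5589, -0.3866, 0.0978]
orientation: [2.332, 2.102, 0.004]
contact_force: [-0.7, 0.5, -0.4]
grip_width: -0.0002
gripper_force: 0.5
```

```bash
python3 lamp.py w12.png|head -1
```

```text
ball 2329 [ 0.5837 -0.3822  0.1023] [ 0.596  -0.3118  0.2209] [ 0.5657 -0.3946  0.0913]
```

Lever is moving; push on to the stop.

>>> servo_tool --commands '[[[0,0.02,0],[0,0,0]],[[0,0.035,0],[0,0,0]],[[0,0.05,0],[0,0,0]],[[0,0.06,0],[0,0,0]],[[0,0.06,0],[0,0,0]]]'

```text
clock: 52.05
tcp_pos: [0.564, -0.3877, 0.0974]
orientation: [-2.326, -2.091, 0.015]
contact_force: [-28.3, 8.1, 20.3]
grip_width: -0.0001
gripper_force: 14.8
```

>>> servo_tool --commands '[[[0,-0.1,0],[0,0,0]],[[0,-0.16,0],[0,0,0]],[[0,-0.16,-0.15],[0,0,0]],[[0,-0.16,-0.35],[0,0,0]],[[0,-0.2,-0.55],[0,0,0]],[[0,-0.3,-0.6],[0,0,0]],[[0,-0.3,-0.6],[0,0,0]]]'

```text
clock: 52.75
tcp_pos: [0.4972, -0.3821, 0.2518]
orientation: [2.331, 2.095, 0.003]
contact_force: [0.1, -1.2, -0.9]
grip_width: 0.0001
gripper_force: 0.0
```

```bash
python3 lamp.py w13.png|head -1; python3 - <<'E'
from h import *
p,_,X,_,_=snap("scene","s2.png");cv2.imwrite("pics/s3.png",cv2.resize(p[90:390,130:430,::-1],(600,600),interpolation=cv2.INTER_CUBIC))
E
```

```text
ball 569 [ 0.5854 -0.3851  0.1017] [ 0.5976 -0.3067  0.3745] [ 0.5037 -0.3972  0.0923]
```

View pics/s3.png

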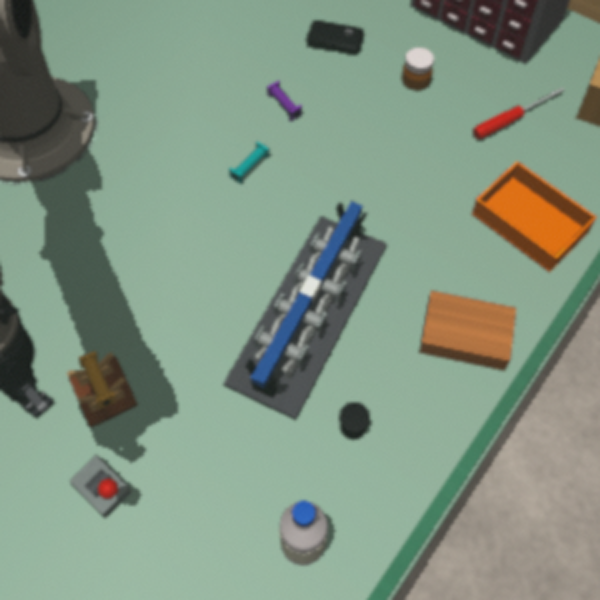

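View pics/w13.png

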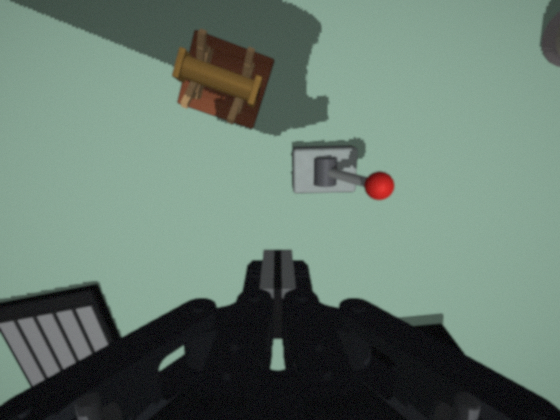

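```bash
python3 - <<'E'
from meas import *
p,d,X,E,m=snap("wrist")
H,S,V=cv2.split(cv2.cvtColor(p,cv2.COLOR_RGB2HSV));Z=X[...,2]
b=((H<6)|(H>174))&(S>150)&(abs(X[...,0]-.585)<.03)&(abs(X[...,1]+.385)<.03)&(Z>.06)&(Z<.13)
v,u=np.nonzero(b);zt=np.percentile(Z[b],98);B=ray(E,m,(u.mean(),v.mean()),zt-.01);print("ball",B,zt)
for uv in [(294,146),(353,146),(356,192),(295,193)]:print(ray(E,m,uv,.0245)[:2].round(4))
c=np.mean([ray(E,m,uv,.0245)[:2] for uv in [(294,146),(353,146),(356,192),(295,193)]],0);print(c,B[:2]-c,np.arcsin(np.linalg.norm(B[:2]-c)/.08))
E
```

```text
ball [ 0.5873517  -0.38697145  0.09495279] 0.10495278943700886
[ 0.519  -0.3515]
[ 0.5808 -0.3581]
[ 0.5822 -0.4087]
[ 0.5155 -0.4027]
[ 0.54937369 -0.38024228] [ 0.037978   -0.00672917] 0.5030722513505214
```

The lever leans 0.503 rad past vertical, which is fully on. Everything else is in place, so I hand in.

```bash
python3 -c "
from bench import r;print(r.hand_in())"
```

```text
the job is handed in; nothing more can be done
None
```

The job is done and handed in: the master is on its stand, all four grey spools sit one to a notch, the bar lies level and centred across both forks, and the lamp lever is fully over; I left everything else alone.

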